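Snap two cartridges into the packing rack's clips

TASK

Take the red-capped and the blue-capped cartridges from the wooden cradle and snap each one sideways into the spring clips of its own colour on the sloped rack, cap end uphill, pressed fully home in both clips and then let go; do not drop them. Leave the grey-capped cartridges in their clips and do not disturb the other things on the table.

Things in the scene. Friction and masses are not known exactly. Their poses are not given: they have to be found in the camera images.
- red_cartridge (a point): centre of the red-capped cartridge: a rigid white cylinder 30 mm in diameter and 150 mm long over all (the last 24 mm at +x is the red cap, 27 mm in diameter), about 0.11 to 0.22 kg; its x axis is the cylinder's axis and points to the cap. It starts level in the cradle, centre 34 mm above the table, its cap pointing roughly away from the robot
- red_cap (a point): centre of the end face of the red cap, 75 mm from the cartridge's centre
- tube_red: the red-capped cartridge itself; origin at its centre, x axis towards the cap
- blue_cartridge (a point): centre of the blue-capped cartridge: a rigid white cylinder 30 mm in diameter and 150 mm long over all (the last 24 mm at +x is the blue cap, 27 mm in diameter), about 0.11 to 0.22 kg; its x axis is the cylinder's axis and points to the cap. It starts level in the cradle, centre 34 mm above the table, its cap pointing roughly away from the robot
- blue_cap (a point): centre of the end face of the blue cap, 75 mm from the cartridge's centre
- tube_blue: the blue-capped cartridge itself; origin at its centre, x axis towards the cap
- clips_red (a point): where the centre of a fully home cartridge lies in the red clips. x runs uphill along the seated cartridge, y across the row, z square out of the rack's sloping face, 35 degrees from vertical towards the robot. A cartridge is snapped in along -z; forcing it through the mouths of both clips takes about 5 to 9 N in all, felt from about 20 mm out; past the middle the jaws draw it home
- station_red: the red clip station: two red clips, 12 mm wide, 45 mm uphill and downhill of the clips point (78 mm free between them). Each has a saddle 15 mm below that point and two sprung jaws, 42 mm wide over their backs, reaching 16 mm above it, with a mouth 21 mm wide. The coloured base lies 30 mm below the point. Origin on the board 34 mm below the point, axes level with the rack's
- clips_blue (a point): where the centre of a fully home cartridge lies in the blue clips. x runs uphill along the seated cartridge, y across the row, z square out of the rack's sloping face, 35 degrees from vertical towards the robot. A cartridge is snapped in along -z; forcing it through the mouths of both clips takes about 5 to 9 N in all, felt from about 20 mm out; past the middle the jaws draw it home
- station_blue: the blue clip station: two blue clips, 12 mm wide, 45 mm uphill and downhill of the clips point (78 mm free between them). Each has a saddle 15 mm below that point and two sprung jaws, 42 mm wide over their backs, reaching 16 mm above it, with a mouth 21 mm wide. The coloured base lies 30 mm below the point. Origin on the board 34 mm below the point, axes level with the rack's
- rack: plywood rack, 370 mm wide (y), its face sloping up away from the robot at 35 degrees; origin on the table under the middle of the face; x level, uphill. Four clip stations stand 84 mm apart on it in any order: red, blue and two grey. A ledge 30 mm high crosses the foot of the face 81 mm downhill of the clips points: a cartridge that slides down stops there
- light_bar (a point): middle of a light bar, 18 x 20 mm, that spans the rack along its y on a post at each side, 110 mm uphill of the clips points and 108 mm out from them square to the face. It hangs over the cartridges: a gripper pointing straight down at the clips strikes it, one square to the face passes
- grey_cartridge_a (a point): centre of a grey-capped cartridge of the same size, already home in grey clips; to be left there
- clips_grey_a (a point): the same point for a pair of grey clips, which hold a grey-capped cartridge from the start
- grey_cartridge_b (a point): centre of a grey-capped cartridge of the same size, already home in grey clips; to be left there
- clips_grey_b (a point): the same point for a pair of grey clips, which hold a grey-capped cartridge from the start
- cradle: wooden cradle, base 125 x 180 x 8 mm, origin under its middle; two V rests 84 mm apart in its y hold the cartridges along its x. Each V is two 16 mm wide blocks, 45 mm either side of the cartridge's middle, up to 31 mm high, with 74 mm free between them
- tape: empty cardboard tape core, 96 mm in diameter, 48 mm high, origin under its middle; leave alone
- scraper: flat hand scraper lying on the table; leave alone
- jar: small jar with a yellow cap, 64 mm in diameter, 85 mm high, origin under its middle; leave alone
- sander: cork sanding block 100 x 60 x 35 mm, origin under its middle; leave alone
Things that resemble listed ones, but are neither listed nor needed, are in the scene too. Leave any pink or turquoise look-alike of the tube_blue alone.

How it is judged:
By the outcome, as a careful person would: the job done as asked, in the order asked, and still so for the second after the job is handed in, with the robot touching nothing.
It also fails if it takes over 72 s, if anything falls off the work surface, if the arm or the gripper's body presses on something with over 40 N, if the wrist force passes 120 N, or if a joint passes its speed limit or range.

ROBOT

A 7-joint arm with a two-finger parallel gripper is mounted at the origin on the work surface. World frame = base frame: x ahead of the robot, y to its left, z up, the work surface at z = 0. Lengths are in m, angles in degrees, forces in N, time in s.
With the tool pointing down it reaches from about 0.425 to 0.875 m from the base axis. Payload 4.7 kg.
Tool frame: the origin (TCP) lies on the centre line of the jaws, within the pads' length; the fingertips stand 8 mm ahead of it and the grasp point (between the pads) lies 11 mm behind it; z points along the fingers, y is the direction in which the jaws open and shut (so a half turn about z gives the same grasp; the last joint's range is limited). The gripper opens to 87 mm and grips with 3 to 60 N. Pads are 19 mm wide; open, the fingers measure 117 mm over their backs; the gripper's body (75 mm by 190 mm) begins 51 mm behind the grasp point.
Start: joints at [66.698, 18.392, -4.016, 83.108, 1.295, 78.541, -3.26], TCP at [0.266, -0.593, 0.231] pointing down, gripper open.
Joint ranges: [-163.93, 163.93], [-17.29, 119.83], [-79.2, 71.16], [3.27, 140.29], [-89.18, 269.18], [5.43, 117.66], [-154.24, 154.24]. Speed limits (degrees/s): [147.25, 147.25, 180, 180, 180, 180, 180].

INTERFACE

Orientations are given as [roll, pitch, yaw] about the fixed x, y, z axes, in that order (R = Rz(yaw) Ry(pitch) Rx(roll)).
In Python, from cell import env gives the robot as it stands. The module is installed in compiled form; this text tells all that it offers.
- The arm moves only by the tool move_arm, never from a script. Its argument "steps" is a list of rows, each a list of 2 entries, a list of its own where there are three numbers: the shift along the tool's x, y, z in m, then the turn about the tool's z in rad. A call has 1 to 20 rows; each row is the pose to reach, as a shift and turn from the pose commanded when the call began, along the tool's axes at that moment; what a row does not reach only later rows make up. A row lasts 1/8 s, in which the tool goes at most 62.5 mm and 10.7 degrees, less where a joint would pass 70% of its speed; a pose out of reach is approached as far as the arm can. A call with a gripper value outside its range is refused whole. "hand" is the closure, from -1 (fully open) to 1 (shut), set as the call begins (left out, the last holds). The fingers move at their own pace and stop on an object; "squeeze" is the grip in N (left out, the last holds). Time passes only in rows, so rows that repeat a pose let the fingers close. It gives the time, the measured TCP pose, the force and the opening at its end, in the units of the state.
- env.get_obs(): the state, without advancing time (a new reading comes with each control period).
- env.read_camera(name): name is "scene" or "top" or "wrist"; returns (picture, depth): 480x640x3 uint8, red, green, blue; 480x640 float32, m along the optical axis (not along the pixel's ray), 0 where there is no reading.
- env.calibration(name): a dict with "intrinsics" (3x3 intrinsics, pixels), "D" ([k1, k2, p1, p2, k3] as OpenCV has them; the pictures are not rectified), "position" and "orientation" of the camera in the world; the wrist camera has in their place "mount" (4x4, takes a point from camera to tool coordinates, whose origin is the TCP and whose axes are the flange's). Camera axes: x right, y up, looking along -z (the intrinsics and any distortion apply to the point x, -y, -z); pixel columns grow to the right and rows downward; lengths in m; the calibration is good to about 2 mm. A picture is of the moment at which its call begins: read the wrist's pose just before it. calibration takes no time and is no camera call.
- env.sign_off(): hands the job in, once; it reports no verdict.
Trained networks look in the newest picture that a camera, given by its name, has taken for a name from the list of things; names that differ only in an ending like _2 or _b are one class to them, and where a whole thing is asked for, a point or a joint stands for the part that bears it (a point fixed in the world has none). Each returns a list of dicts, best first, with "conf" (0 to 1); they miss things now and then, are a little off and sometimes report something else, mostly with a low value. They report only what shows in the picture. A call takes as long as a camera call. They do not tell look-alikes from the thing itself.
- env.cut_out(camera, query): "region" (480x640 bool, what is visible of it) and "uv" ([column, row] in pixels, amid what is visible of it).
The state is a dict: "time_s": time; "qpos": joint angles; "joint_velocities": joint speeds; "effort": joint torques, N m; "tool_pos": TCP position; "tool_rot": TCP orientation; "force": force on the tool from outside, world axes, zero at the start; "wrist_torque": the same for the moment, N m; "grip_width": finger opening in m.
Only numpy, scipy, OpenCV 4.12 (cv2) and the standard library are available. Lean on these libraries where they do the work, as an engineer would, in place of code of your own. Each camera call takes 0.05 s, during which the arm holds its last target. There are 200 camera calls.

## Working session

There is one attempt and no reset: what is moved stays moved. The work goes in short steps, Python scripts to look and compute and a tool call to move; the robot and the scene stay as the last step left them, time stands still between calls to the robot, and variables do not carry over. Pictures are saved under pics/ and viewed, about 8 in all and at most 12, crops included, and the job is handed in when it is done.

Besides the shell and the picture viewer there is one more tool, called after "Call:" by a JSON object that holds its "op" and its "data". move_arm: Moves the arm, as the interface text tells. Its arguments: {"type":"object","properties":{"steps":{"type":"array"},"hand":{"type":"number"},"squeeze":{"type":"number"}},"required":["steps"]}

```bash
mkdir -p pics
cat > h.py <<'E'
import numpy as np, cv2
from cell import env
from scipy.spatial.transform import Rotation as R
def cam(name):
    o=env.get_obs(); im,d=env.read_camera(name); c=env.calibration(name)
    K=np.array(c["intrinsics"],float); D=np.array(c["D"],float)
    if "mount" in c:
        T=np.eye(4); T[:3,:3]=R.from_euler('xyz',o["tool_rot"],degrees=True).as_matrix(); T[:3,3]=o["tool_pos"]
        M=T@np.array(c["mount"])
        Rm,p=M[:3,:3],M[:3,3]
    else:
        p=np.array(c["position"]); q=np.array(c["orientation"],float)
        Rm=q if q.shape==(3,3) else (R.from_euler('xyz',q,degrees=True).as_matrix() if q.size==3 else R.from_quat(q).as_matrix())
    return im,d,K,D,Rm,p
def pts(C,uv):
    im,d,K,D,Rm,p=C; uv=np.asarray(uv,float).reshape(-1,2)
    z=d[uv[:,1].round().astype(int),uv[:,0].round().astype(int)]
    n=cv2.undistortPoints(uv.reshape(-1,1,2),K,D).reshape(-1,2)
    P=np.c_[n[:,0]*z,-n[:,1]*z,-z]
    return (P@Rm.T+p)[z>0]
def region(C,m):
    v,u=np.nonzero(m); return pts(C,np.c_[u,v])
def save(n,im): cv2.imwrite(f"pics/{n}.png",im[:,:,::-1])
E
python3 - <<'E'
from h import *
o=env.get_obs(); print(o)
for n in("scene","top","wrist"):
    C=cam(n); save(n+"0",C[0]); c=env.calibration(n); print(n,c)
E
```

```text
{'time_s': 0.0, 'qpos': array([66.69825807, 18.43971022, -4.01587099, 83.1749006 ,  1.29454212,
       78.5390932 , -3.25942424]), 'joint_velocities': array([-0.00368831, -0.05096854,  0.03589737,  0.00950712, -0.04401387,
       -0.12809815, -0.05825517]), 'effort': array([ 1.01428188e-03, -4.91284454e+01, -4.03661672e-01, -3.12524450e+01,
       -6.42792019e-02,  4.37740353e-02,  1.53005735e-04]), 'tool_pos': array([ 0.26525874, -0.59283237,  0.22945416]), 'tool_rot': array([-1.79891513e+02,  5.10137191e-03,  2.41123029e+01]), 'force': array([ 0.3637404 , -0.59422526, -0.16694543]), 'wrist_torque': array([-0.03646721, -0.01197138,  0.00698459]), 'grip_width': 0.08715433491106064}
scene {'intrinsics': array([[609.75271004,   0.        , 316.00354714],
       [  0.        , 609.75271004, 246.22552998],
       [  0.        ,   0.        ,   1.        ]]), 'D': array([-0.1157169,  0.       ,  0.       ,  0.       ,  0.       ]), 'position': array([ 1.41434308, -1.0192954 ,  1.22140658]), 'orientation': array([51.875517  , -1.1987651 , 44.06296838])}
top {'intrinsics': array([[529.72172
[... 243 characters left out ...]
0965, -0.03597548,  1.50582351]), 'orientation': array([  4.12853206,   0.66230219, -90.33005676])}
wrist {'intrinsics': array([[384.86521016,   0.        , 315.50977969],
       [  0.        , 384.86521016, 241.69931022],
       [  0.        ,   0.        ,   1.        ]]), 'D': array([-0.0786896,  0.       ,  0.       ,  0.       ,  0.       ]), 'mount': array([[ 3.89344574e-04,  9.53173486e-01,  3.02423800e-01,
         8.35098695e-02],
       [ 9.99999922e-01, -3.92509943e-04, -5.03084537e-05,
         1.83785507e-04],
       [ 7.07516644e-05,  3.02423796e-01, -9.53173564e-01,
        -1.55237452e-01],
       [ 0.00000000e+00,  0.00000000e+00,  0.00000000e+00,
         1.00000000e+00]])}
```

View pics/scene0.png

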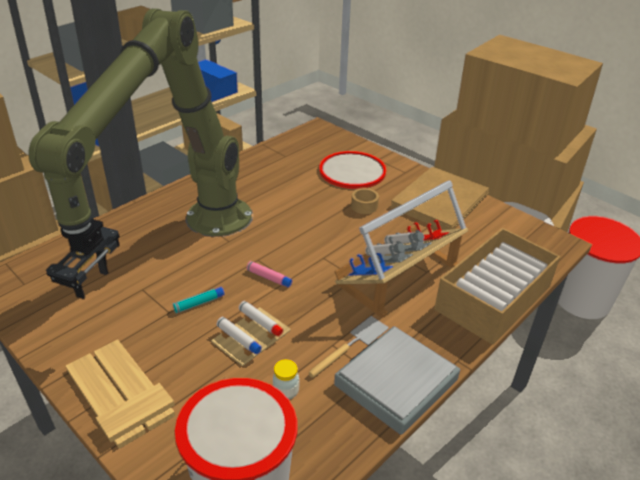

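View pics/top0.png

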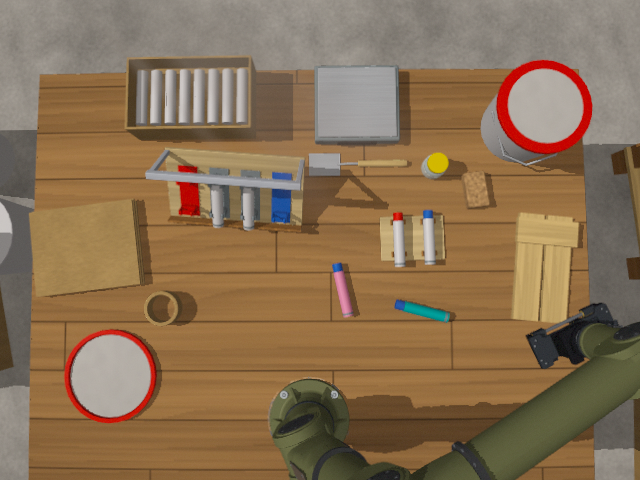

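The top view shows the cradle at about (412,238), with red (399,240) and blue (429,238) and caps pointing away. The rack's stations from left to right are red (188,190), grey (217,200), grey (249,205) and blue (282,198), and the light bar crosses at row 178. Next I'll measure these.

Run:
```python
from h import *
for n in ("top","scene"):
    C=cam(n)
    for q in ("red_cartridge","blue_cartridge","grey_cartridge_a","red_cap","blue_cap","station_red","station_blue","light_bar","rack","cradle","clips_red","clips_blue"):
        for r in env.cut_out(n,q)[:3]:
            m=cv2.erode(r["region"].astype(np.uint8),np.ones((3,3)))>0
            P=region(C,m)
            if len(P)<4: P=region(C,r["region"])
            if len(P)<4: print(n,q,'few'); continue
            c=np.median(P,0); _,s,V=np.linalg.svd(P-P.mean(0),full_matrices=False)
            print(n,q,round(r["conf"],2),np.round(r["uv"]),"med",c.round(3),"min",np.percentile(P,3,0).round(3),"max",np.percentile(P,97,0).round(3),"ax",V[0].round(3),"nrm",V[2].round(3),len(P))
```

```text
top red_cartridge 0.87 [401. 238.] med [ 0.498 -0.248  0.048] min [ 0.435 -0.26   0.04 ] max [ 0.565 -0.237  0.053] ax [-1.    -0.014  0.016] nrm [-0.016 -0.053 -0.998] 447
top blue_cartridge 0.93 [428. 238.] med [ 0.501 -0.331  0.047] min [ 0.437 -0.344  0.039] max [ 0.568 -0.321  0.054] ax [-1.    -0.029  0.001] nrm [-0.004  0.202  0.979] 467
top blue_cartridge 0.77 [424. 308.] med [ 0.302 -0.317  0.028] min [ 0.276 -0.379  0.021] max [ 0.324 -0.248  0.035] ax [-0.269 -0.963  0.   ] nrm [-0.008  0.003  1.   ] 469
top blue_cartridge 0.61 [341. 291.] med [ 0.366 -0.092  0.029] min [ 0.295 -0.111  0.02 ] max [ 0.428 -0.07   0.035] ax [-0.977 -0.214  0.012] nrm [ 0.02  -0.033  0.999] 464
top grey_cartridge_a 0.95 [249. 209.] med [0.583 0.159 0.115] min [0.532 0.147 0.079] max [0.624 0.171 0.143] ax [-0.821  0.085 -0.564] nrm [ 0.57   0.088 -0.817] 322
top grey_cartridge_a 0.6 [217. 205.] med [0.588 0.242 0.113] min [0.538 0.228 0.078] max [0.629 0.256 0.143] ax [-0.819  0.078 -0.569] nrm [-0.572 -0.2    0.795] 378
top red_cap 0.72 [399. 240.] med [ 0.496 -0.248  0.048] min [ 0.432 -0.2
[... 4541 characters left out ...]
0.182 -0.961 -0.209] nrm [ 0.982 -0.19   0.018] 3330
scene rack 0.64 [389. 253.] med [0.67  0.084 0.132] min [0.534 0.004 0.01 ] max [0.729 0.363 0.271] ax [-0.183 -0.968 -0.173] nrm [ 0.982 -0.189  0.016] 3027
scene cradle 0.89 [249. 337.] med [ 0.51  -0.344  0.01 ] min [ 0.451 -0.382  0.004] max [ 0.562 -0.213  0.02 ] ax [ 0.087  0.996 -0.001] nrm [-0.011  0.002  1.   ] 1059
scene clips_red 0.72 [435. 234.] med [0.661 0.316 0.123] min [0.571 0.295 0.088] max [0.669 0.337 0.142] ax [0.92  0.17  0.354] nrm [ 0.28   0.347 -0.895] 44
scene clips_blue 0.68 [363. 264.] med [0.571 0.071 0.08 ] min [0.551 0.043 0.064] max [0.643 0.092 0.147] ax [-0.739  0.11  -0.665] nrm [-0.636  0.213  0.742] 102
```

Everything is located. The moves only let me turn about tool z, but the placing needs a 35° tilt about the jaw axis. First I'll turn the tool so the jaws lie across the radius. Then I'll see, in free space, how the arm behaves at the edge of its reach.

Call:
{"op": "move_arm", "data": {"steps": [[[0,0,-0.05],-0.18],[[0,0,-0.1],-0.36],[[0,0,-0.12],-0.54],[[0,0,-0.12],-0.72],[[0,0,-0.12],-0.9],[[0,0,-0.12],-1.08],[[0,0,-0.12],-1.26],[[0,0,-0.12],-1.44],[[0,0,-0.12],-1.57],[[0,0,-0.12],-1.57]], "hand": -1}}

```text
time_s: 2.7
tool_pos: [0.2654, -0.5933, 0.3506]
tool_rot: [180.0, 0.0, 114.0]
force: [1.2, 0.0, -0.1]
grip_width: 0.0869
```

Call:
{"op": "move_arm", "data": {"steps": [[[-0.05,0,0],0],[[-0.1,0,0],0],[[-0.15,0,0],0],[[-0.2,0,0],0],[[-0.25,0,0],0],[[-0.3,0,0],0],[[-0.35,0,0],0],[[-0.35,0,0],0]]}}

```text
time_s: 3.7
tool_pos: [0.3809, -0.8063, 0.3346]
tool_rot: [179.9, 2.9, 114.1]
force: [0.3, -0.2, 2.7]
grip_width: 0.0872
```

Call:
{"op": "move_arm", "data": {"steps": [[[-0.06,0,0],0],[[-0.12,0,0],0],[[-0.18,0,0],0],[[-0.24,0,0],0],[[-0.3,0,0],0],[[-0.3,0,0],0]]}}

```text
time_s: 4.45
tool_pos: [0.3976, -0.8524, 0.2748]
tool_rot: [-180.0, 6.0, 114.2]
force: [-0.1, 0.4, 0.5]
grip_width: 0.087
```

Call:
{"op": "move_arm", "data": {"steps": [[[0.06,0,0],0],[[0.12,0,0],0],[[0.15,0,0],0],[[0.15,0,0],0]]}}

```text
time_s: 4.95
tool_pos: [0.3355, -0.7147, 0.2599]
tool_rot: [-180.0, 6.1, 114.2]
force: [0.5, -0.8, 1.5]
grip_width: 0.0871
```

The overreach tilts the tool outward and the arm keeps that tilt afterwards, so tilt can be built up. I'll repeat it in short calls.

Call:
{"op": "move_arm", "data": {"steps": [[[-0.06,0,0],0],[[-0.12,0,0],0],[[-0.2,0,0],0],[[-0.3,0,0],0]]}}

```text
time_s: 5.45
tool_pos: [0.4043, -0.8451, 0.2622]
tool_rot: [-178.0, 5.9, 116.3]
force: [0.2, -0.4, -2.9]
grip_width: 0.0866
```

Call:
{"op": "move_arm", "data": {"steps": [[[-0.3,0,0],0],[[-0.3,0,0],0]]}}

```text
time_s: 5.7
tool_pos: [0.4415, -0.845, 0.2622]
tool_rot: [-177.6, 7.6, 119.7]
force: [1.1, 0.7, 0.2]
grip_width: 0.0871
```

Call:
{"op": "move_arm", "data": {"steps": [[[-0.3,0,0],0]]}}

```text
time_s: 5.82
tool_pos: [0.4646, -0.8571, 0.2564]
tool_rot: [-179.3, 10.1, 120.3]
force: [-1.5, 1.1, 27.4]
grip_width: 0.0871
```

Call:
{"op": "move_arm", "data": {"steps": [[[-0.6,0,0],0]]}}

```text
time_s: 5.95
tool_pos: [0.4683, -0.8757, 0.2461]
tool_rot: [-178.1, 12.2, 120.1]
force: [-1.0, 0.2, -0.9]
grip_width: 0.0871
```

Call:
{"op": "move_arm", "data": {"steps": [[[-0.3,0,0.3],0]]}}

```text
time_s: 6.08
tool_pos: [0.476, -0.9024, 0.2123]
tool_rot: [-177.4, 14.4, 120.0]
force: [0.5, -0.3, 0.0]
grip_width: 0.0868
```

```bash
python3 -c "
from h import *
o=env.get_obs(); print(o['time_s'],o['qpos'].round(1),o['tool_pos'].round(3),o['tool_rot'].round(2))
print(R.from_euler('xyz',o['tool_rot'],degrees=True).as_matrix().round(3))"
```

```text
6.075 [59.5 69.8  6.6  3.3 -3.8 92.5 90.1] [ 0.476 -0.902  0.212] [-177.37   14.42  120.01]
[[-0.484  0.871  0.085]
 [ 0.839  0.49  -0.238]
 [-0.249 -0.044 -0.967]]
```

Call:
{"op": "move_arm", "data": {"steps": [[[-0.3,0,0],0]]}}

```text
time_s: 6.2
tool_pos: [0.4831, -0.9156, 0.2006]
tool_rot: [-177.3, 16.1, 120.0]
force: [-0.6, 1.3, -1.2]
grip_width: 0.0866
```

Call:
{"op": "move_arm", "data": {"steps": [[[-0.3,0,0],0]]}}

```text
time_s: 6.32
tool_pos: [0.4929, -0.9297, 0.2104]
tool_rot: [-177.1, 19.1, 120.2]
force: [-0.2, 0.1, 1.0]
grip_width: 0.0869
```

Call:
{"op": "move_arm", "data": {"steps": [[[-0.3,0,0],0]]}}

```text
time_s: 6.45
tool_pos: [0.502, -0.9422, 0.2186]
tool_rot: [-177.0, 21.8, 120.4]
force: [-0.4, -0.2, 0.5]
grip_width: 0.087
```

Call:
{"op": "move_arm", "data": {"steps": [[[-0.3,0,0],0]]}}

```text
time_s: 6.58
tool_pos: [0.5103, -0.9538, 0.2278]
tool_rot: [-176.8, 24.4, 120.6]
force: [-0.1, -0.5, 0.4]
grip_width: 0.0867
```

```bash
python3 -c "
from h import *
o=env.get_obs(); print(o['time_s'],o['qpos'].round(1),o['tool_pos'].round(3),o['tool_rot'].round(2))
print(R.from_euler('xyz',o['tool_rot'],degrees=True).as_matrix().round(3))"
```

```text
6.575 [ 58.2  71.1  48.4   3.3 -45.   82.2  90.9] [ 0.51  -0.954  0.228] [-176.83   24.43  120.55]
[[-0.463  0.871  0.162]
 [ 0.784  0.488 -0.384]
 [-0.414 -0.05  -0.909]]
```

```bash
cat >> h.py <<'E'
def st():
    o=env.get_obs(); M=R.from_euler('xyz',o['tool_rot'],degrees=True).as_matrix()
    print('t',round(o['time_s'],2),'q',o['qpos'].round(1),'p',o['tool_pos'].round(4),'rpy',o['tool_rot'].round(1),'z',M[:,2].round(3),'x',M[:,0].round(3),'f',o['force'].round(1),'w',round(o['grip_width'],4)); return np.array(o['tool_pos']),M
def way(W,p=None,M=None):
    if p is None: p,M=st()
    q=p
    for w in W:
        w=np.array(w,float); print(w,'shift',(M.T@(w-p)).round(3),'rows',int(np.ceil(np.linalg.norm(w-q)/.0625))); q=w
E
python3 -c "
from h import *
way([(.40,-.6,.42),(.65,-.25,.42),(.66,.2,.42),(.55,.45,.42),(.66,.54,.35)])"
```

```text
t 6.58 q [ 58.2  71.1  48.4   3.3 -45.   82.2  90.9] p [ 0.5103 -0.9538  0.2278] rpy [-176.8   24.4  120.6] z [ 0.162 -0.384 -0.909] x [-0.463  0.784 -0.414] f [-0.1 -0.5  0.4] w 0.0867
[ 0.4  -0.6   0.42] shift [ 0.249  0.067 -0.328] rows 7
[ 0.65 -0.25  0.42] shift [ 0.408  0.455 -0.422] rows 7
[0.66 0.2  0.42] shift [ 0.756  0.684 -0.593] rows 8
[0.55 0.45 0.42] shift [ 1.003  0.71  -0.707] rows 5
[0.66 0.54 0.35] shift [ 1.051  0.853 -0.66 ] rows 3
```

Call:
{"op": "move_arm", "data": {"steps": [[[0.25,0.07,-0.33],0],[[0.25,0.07,-0.33],0],[[0.25,0.07,-0.33],0],[[0.25,0.07,-0.33],0],[[0.25,0.07,-0.33],0],[[0.25,0.07,-0.33],0],[[0.25,0.07,-0.33],0],[[0.41,0.455,-0.42],0],[[0.41,0.455,-0.42],0],[[0.41,0.455,-0.42],0],[[0.41,0.455,-0.42],0],[[0.41,0.455,-0.42],0],[[0.41,0.455,-0.42],0],[[0.41,0.455,-0.42],0],[[0.755,0.685,-0.59],0],[[0.755,0.685,-0.59],0],[[0.755,0.685,-0.59],0],[[0.755,0.685,-0.59],0],[[0.755,0.685,-0.59],0],[[0.755,0.685,-0.59],0]]}}

```text
time_s: 9.07
tool_pos: [0.656, 0.1222, 0.4188]
tool_rot: [-177.0, 24.4, 120.5]
force: [0.3, 0.1, 0.7]
grip_width: 0.0873
```

```bash
python3 -c "
from h import *
way([(.66,.2,.42),(.55,.45,.42),(.68,.56,.38),(.9,.73,.4)])"
```

```text
t 9.07 q [-64.5  24.4  58.2  68.5   3.3  92.1  20.3] p [0.656  0.1222 0.4188] rpy [-177.    24.4  120.5] z [ 0.164 -0.382 -0.91 ] x [-0.463  0.785 -0.413] f [0.3 0.1 0.7] w 0.0873
[0.66 0.2  0.42] shift [ 0.059  0.041 -0.03 ] rows 2
[0.55 0.45 0.42] shift [ 0.306  0.068 -0.144] rows 5
[0.68 0.56 0.38] shift [ 0.348  0.237 -0.128] rows 3
[0.9  0.73 0.4 ] shift [ 0.372  0.51  -0.175] rows 5
```

Call:
{"op": "move_arm", "data": {"steps": [[[0.31,0.07,-0.145],0],[[0.31,0.07,-0.145],0],[[0.31,0.07,-0.145],0],[[0.31,0.07,-0.145],0],[[0.31,0.07,-0.145],0],[[0.35,0.24,-0.13],0],[[0.35,0.24,-0.13],0],[[0.35,0.24,-0.13],0],[[0.37,0.51,-0.17],0],[[0.37,0.51,-0.17],0]]}}

```text
time_s: 10.32
tool_pos: [0.6862, 0.526, 0.3132]
tool_rot: [-179.2, 24.0, 120.5]
force: [0.2, 0.8, 0.6]
grip_width: 0.087
```

```bash
python3 -c "
from h import *
p,M=st(); print((M.T@np.array([.28,.23,.03])).round(3),(M.T@np.array([.3,.2,.03])).round(3))"
```

```text
t 10.32 q [-49.8  66.4  71.1   3.5 -43.8 117.6  -4.8] p [0.6862 0.526  0.3132] rpy [-179.2   24.   120.5] z [ 0.195 -0.357 -0.914] x [-0.464  0.787 -0.406] f [0.2 0.8 0.6] w 0.087
[ 0.039  0.357 -0.055] [ 0.006  0.36  -0.04 ]
```

Call:
{"op": "move_arm", "data": {"steps": [[[0.03,0.36,-0.05],0]]}}

```text
time_s: 10.45
tool_pos: [0.6853, 0.5274, 0.3164]
tool_rot: [-179.5, 24.2, 120.6]
force: [-0.5, -1.4, 0.0]
grip_width: 0.0871
```

Call:
{"op": "move_arm", "data": {"steps": [[[0.03,0.36,-0.05],0]]}}

```text
time_s: 10.58
tool_pos: [0.6856, 0.5266, 0.3204]
tool_rot: [-179.8, 24.5, 120.4]
force: [-0.5, -0.0, 0.1]
grip_width: 0.087
```

Call:
{"op": "move_arm", "data": {"steps": [[[0.03,0.36,-0.05],0]]}}

```text
time_s: 10.7
tool_pos: [0.6851, 0.5272, 0.3206]
tool_rot: [-179.8, 24.4, 120.5]
force: [0.4, 0.5, 0.3]
grip_width: 0.0866
```

```bash
python3 -c "
from h import *
p,M=st(); print((M.T@np.array([.28,.23,.03])).round(3),(M.T@np.array([.3,.2,.03])).round(3))"
```

```text
t 10.7 q [-50.1  66.   71.2   3.3 -43.3 117.6  -4.7] p [0.6851 0.5272 0.3206] rpy [-179.8   24.4  120.5] z [ 0.207 -0.357 -0.911] x [-0.463  0.785 -0.413] f [0.4 0.5 0.3] w 0.0866
[ 0.039  0.358 -0.051] [ 0.006  0.36  -0.037]
```

The pull has stalled with q3 and q6 at their limits, because the elbow swung sideways. I'll fit a quick kinematic model to the recorded joint and pose pairs so I can plan the tilt.

```bash
cat > kin.py <<'E'
import numpy as np, itertools
from scipy.optimize import least_squares
from scipy.spatial.transform import Rotation as R
r=lambda a,q:R.from_euler(a,q,degrees=True).as_matrix()
D=[([66.698,18.44,-4.016,83.175,1.295,78.539,-3.26],(.26526,-.59283,.22945),(-179.89,0,24.11)),
([59.5,69.8,6.6,3.3,-3.8,92.5,90.1],(.476,-.902,.212),(-177.37,14.42,120.01)),
([58.2,71.1,48.4,3.3,-45,82.2,90.9],(.5103,-.9538,.2278),(-176.83,24.43,120.55)),
([-64.5,24.4,58.2,68.5,3.3,92.1,20.3],(.656,.1222,.4188),(-177,24.4,120.5)),
([-49.8,66.4,71.1,3.5,-43.8,117.6,-4.8],(.6862,.526,.3132),(-179.2,24,120.5)),
([-50.1,66,71.2,3.3,-43.3,117.6,-4.7],(.6851,.5272,.3206),(-179.8,24.4,120.5))]
def fk(q,x,s):
    h,L1,L2,L3,a1,a2,a3,o1,o7=x
    A=r('z',s[0]*q[0]+o1); p=A@[0,0,h]
    A=A@r('y',q[1])@r('z',s[1]*q[2]); p=p+A@[a1,0,L1]
    A=A@r('y',q[3])@r('z',s[2]*q[4]); p=p+A@[a2,0,L2]
    A=A@r('y',q[5]); A=A@r('z',s[3]*q[6]+o7); p=p+A@[0,0,L3]+ (A@r('z',-s[3]*q[6]-o7))@[a3,0,0]
    return p,A
def fit():
    best=None
    for s in itertools.product([1,-1],repeat=4):
      for o7 in (0,90,180,270):
        def f(x):
            e=[]
            for q,p,e3 in D:
                P,A=fk(q,x,s); e+=list((P-p)*10)+list(R.from_matrix(A@r('xyz',e3).T).as_rotvec()*3)
            return e
        S=least_squares(f,[.35,.4,.4,.3,0,0,0,0,o7],loss='soft_l1')
        if best is None or S.cost<best[0]: best=(S.cost,S.x,s,np.array(f(S.x)).reshape(-1,6))
    return best
if __name__=='__main__':
    b=fit(); print(b[0],b[1].round(4),b[2]); print(b[3].round(3))
E
python3 kin.py
```

```text
0.014307471621120227 [ 2.54700e-01  4.62100e-01  5.26500e-01  3.56400e-01  6.00000e-04
  2.80000e-03  7.80000e-03 -1.45280e+00  8.86653e+01] (-1, -1, -1, -1)
[[ 0.109  0.008 -0.012 -0.     0.    -0.006]
 [ 0.007  0.007  0.056 -0.007  0.018 -0.005]
 [-0.033 -0.027 -0.024 -0.011  0.026 -0.01 ]
 [-0.074 -0.    -0.017 -0.011  0.029 -0.013]
 [ 0.02  -0.007 -0.004 -0.013  0.027 -0.014]
 [ 0.014  0.001  0.002 -0.015  0.024 -0.01 ]]
```

```bash
nproc
cat > emu.py <<'E'
from kin import *
X=[.2547,.4621,.5265,.3564,.0006,.0028,.0078,-1.4528,88.6653]; S=(-1,-1,-1,-1)
LO=np.array([-163.93,-17.29,-79.2,3.27,-89.18,5.43,-154.24]); HI=np.array([163.93,119.83,71.16,140.29,269.18,117.66,154.24])
V=np.array([147.25,147.25,180,180,180,180,180])*.7/8
def F(q): return fk(q,X,S)
def step(q,P,A,w=.5,reg=.02):
    q=np.asarray(q,float); lo=np.maximum(LO,q-V); hi=np.minimum(HI,q+V)
    def f(y):
        p,B=F(y); return np.r_[P-p, w*R.from_matrix(A@B.T).as_rotvec(), reg*np.radians(y-q)]
    return least_squares(f,np.clip(q,lo+1e-6,hi-1e-6),bounds=(lo-1e-4,hi+1e-4),max_nfev=15).x
def call(q,rows,world=False,w=.5,reg=.02):
    p0,A0=F(q); pc,Ac=p0,A0
    for sh,tu in rows:
        P=p0+(np.array(sh) if world else A0@np.array(sh)); A=A0@R.from_rotvec([0,0,tu]).as_matrix()
        d=P-pc; n=np.linalg.norm(d); P=pc+d*min(1,.0625/max(n,1e-9))
        rv=R.from_matrix(A@Ac.T).as_rotvec(); n=np.linalg.norm(rv); A=R.from_rotvec(rv*min(1,.1867/max(n,1e-9))).as_matrix()@Ac
        q=step(q,P,A,w,reg); pc,Ac=F(q)
    return q
if __name__=='__main__':
    for w,reg in ((.3,.02),(.5,.02),(.5,.1),(1,.05)):
        print('---',w,reg)
        q=D[1][0]
        for i in range(4):
            q=call(q,[((-.3,0,0),0)],w=w,reg=reg); p,A=F(q); print(q.round(1),p.round(3),A[:,2].round(3))
        q=call(D[2][0],[((.25,.07,-.33),0)]*7+[((.41,.455,-.42),0)]*7+[((.755,.685,-.59),0)]*6,w=w,reg=reg); print(q.round(1),F(q)[0].round(3))
        q=call(D[3][0],[((.31,.07,-.145),0)]*5+[((.35,.24,-.13),0)]*3+[((.37,.51,-.17),0)]*2,w=w,reg=reg); print(q.round(1),F(q)[0].round(3))
        q=D[4][0]
        for i in range(3): q=call(q,[((.03,.36,-.05),0)],w=w,reg=reg)
        p,A=F(q); print(q.round(1),p.round(3),A[:,2].round(3))
E
time python3 emu.py
```

```text
4
--- 0.3 0.02
[59.4 70.   6.6  3.3 -3.8 86.5 90. ] [ 0.495 -0.932  0.225] [ 0.125 -0.326 -0.937]
[59.3 70.   6.6  3.3 -3.8 80.6 89.9] [ 0.513 -0.961  0.239] [ 0.171 -0.408 -0.897]
[59.3 69.8  6.7  3.3 -3.8 75.  89.9] [ 0.529 -0.987  0.258] [ 0.215 -0.485 -0.848]
[59.2 69.5  6.7  3.3 -3.8 69.6 89.8] [ 0.544 -1.011  0.282] [ 0.256 -0.556 -0.791]
[-63.3  26.6  59.1  67.4   1.2  91.6  21.6] [0.662 0.122 0.409]
[-50.7  63.7  42.5   3.3 -15.3 112.1  -5.9] [0.701 0.558 0.344]
[-49.4  66.9  71.2   3.3 -44.4  99.9  -5. ] [0.778 0.59  0.312] [ 0.421 -0.179 -0.889]
--- 0.5 0.02
[59.4 70.   6.6  3.3 -3.8 89.  90. ] [ 0.488 -0.919  0.22 ] [ 0.106 -0.29  -0.951]
[59.3 70.   6.7  3.3 -3.8 85.6 89.9] [ 0.499 -0.936  0.226] [ 0.133 -0.339 -0.931]
[59.3 69.9  6.7  3.3 -3.8 82.3 89.9] [ 0.509 -0.952  0.236] [ 0.159 -0.386 -0.909]
[59.2 69.6  6.7  3.3 -3.8 79.2 89.8] [ 0.519 -0.967  0.249] [ 0.185 -0.432 -0.883]
[-62.8  26.4  58.2  67.3   1.7  91.6  21.3] [0.662 0.122 0.409]
[-50.1  64.5  39.2   3.3 -12.2 116.9  -6. ] [0.681 0.536 0.331]
[-48.9  68.   71.2   3.3 -44.5 106.5  -5. ] [0.752 0.558 0.289] [
[... 479 characters left out ...]
2 0.53  0.342]
[-48.9  67.9  70.9   3.3 -44.2 106.9  -5. ] [0.75  0.557 0.29 ] [ 0.314 -0.268 -0.911]
--- 1 0.05
[59.4 70.   6.6  3.3 -3.8 91.2 90. ] [ 0.482 -0.908  0.216] [ 0.087 -0.257 -0.962]
[59.4 70.1  6.6  3.3 -3.8 89.9 89.9] [ 0.486 -0.914  0.216] [ 0.097 -0.274 -0.957]
[59.3 70.2  6.6  3.3 -3.8 88.8 89.9] [ 0.491 -0.919  0.217] [ 0.106 -0.29  -0.951]
[59.2 70.2  6.6  3.3 -3.8 87.6 89.8] [ 0.495 -0.925  0.219] [ 0.115 -0.307 -0.945]
[-66.1  28.4  65.9  68.4  -2.4  90.9  24.9] [0.661 0.109 0.409]
[-51.2  63.6  41.2   6.8 -13.5 117.7  -5.4] [0.671 0.524 0.324]
[-48.3  69.   70.8   3.3 -44.3 111.9  -4.9] [0.73  0.533 0.271] [ 0.227 -0.333 -0.915]
real	0m7.457s
user	0m7.654s
sys	0m0.187s
```

```bash
cat > sim1.py <<'E'
from emu import *
q0=[-50.1,66,71.2,3.3,-43.3,117.6,-4.7]
for w1 in ((.5,.4,.5),(.4,.33,.6),(.6,.5,.55)):
    q=np.array(q0); p0=F(q)[0]
    q=call(q,[(np.array(w1)-p0,0)]*8,world=True); p,A=F(q); print('W',q.round(1),p.round(3),A[:,2].round(3))
    for i in range(14):
        q=call(q,[((0,0,.06),0)],world=True); p,A=F(q)
        if i%3==1: print(q.round(1),p.round(3),A[:,2].round(3))
E
python3 sim1.py
```

```text
W [-86.2  35.5  71.2  50.4 -10.1 111.6   6.1] [0.5 0.4 0.5] [ 0.198 -0.363 -0.911]
[-78.7  30.4  59.6  39.4  -2.  117.7   5.8] [0.496 0.384 0.592] [ 0.252 -0.338 -0.907]
[-80.5  25.7  64.   33.3   0.5 117.7  11.1] [0.488 0.346 0.696] [ 0.394 -0.274 -0.877]
[-79.   23.   67.6  24.6   0.3 117.7  16.7] [0.48  0.31  0.792] [ 0.533 -0.217 -0.818]
[-72.9  20.9  66.4  14.   -0.7 117.7  21.4] [0.469 0.275 0.879] [ 0.661 -0.167 -0.732]
[-63.9  19.2  63.    3.3  -3.4 117.6  25.1] [0.452 0.24  0.953] [ 0.768 -0.126 -0.628]
W [-102.3   19.8   71.2   55.8    6.6  117.7    1.5] [0.401 0.328 0.594] [ 0.209 -0.358 -0.91 ]
[-101.9   17.2   71.2   49.8   10.1  117.7    4.8] [0.414 0.31  0.659] [ 0.309 -0.311 -0.899]
[-97.1  16.3  71.2  38.2  11.6 117.7  11.9] [0.432 0.284 0.757] [ 0.457 -0.248 -0.854]
[-88.6  16.6  71.2  25.2   8.8 117.7  19.4] [0.439 0.255 0.85 ] [ 0.597 -0.196 -0.778]
[-77.3  16.8  70.9  12.2   2.  117.7  25.4] [0.433 0.225 0.932] [ 0.72  -0.154 -0.677]
[-69.1  15.2  68.3   3.3  -1.2 115.9  28.8] [0.419 0.195 0.999] [ 0.82 -0.12 -0.56]
W [-6.050e+01  4.300e+01  3.750e+01  2.190e+01 -1.000e-01  1.177e+02
 -7.000e-01] [0.584 0.473 0.517] [ 0.264 -0.324 -0.908]
[-62.3  37.6  40.6  21.6   0.9 117.7   2.7] [0.568 0.444 0.595] [ 0.342 -0.279 -0.897]
[-63.9  31.7  45.6  18.2   1.1 117.7   8. ] [0.545 0.402 0.702] [ 0.465 -0.211 -0.86 ]
[-63.   27.6  48.4  11.9   0.9 117.7  12.8] [0.523 0.36  0.798] [ 0.586 -0.148 -0.797]
[-59.6  24.8  48.5   4.    0.2 117.7  17. ] [0.499 0.32  0.881] [ 0.697 -0.091 -0.712]
[-62.4  20.   50.5   3.3   2.5 113.7  20.4] [0.474 0.282 0.953] [ 0.792 -0.042 -0.609]
```

```bash
cat >> sim1.py <<'E'
print('----')
for w1,d in (((.6,.5,.55),(0,.03,.06)),((.55,.55,.55),(0,0,.06)),((.55,.55,.55),(0,.03,.06)),((.45,.6,.55),(0,.02,.06)),((.4,.65,.55),(.02,.02,.06))):
    q=np.array(q0); p0=F(q)[0]
    q=call(q,[(np.array(w1)-p0,0)]*6,world=True); p,A=F(q); print('W',w1,d,q.round(1),p.round(3),A[:,2].round(3))
    for i in range(10):
        q=call(q,[(d,0)],world=True); p,A=F(q)
        if i%2==1: print(q.round(1),p.round(3),A[:,2].round(3))
from h import way
way([(.6,.5,.55),(.55,.55,.55),(.45,.6,.55)])
E
python3 sim1.py | sed -n '/----/,$p'
```

```text
----
W (0.6, 0.5, 0.55) (0, 0.03, 0.06) [-60.7  43.1  38.3  21.9  -0.7 117.7  -0.6] [0.584 0.473 0.517] [ 0.264 -0.324 -0.908]
[-62.8  40.8  38.9  18.1   0.2 117.7  -0.6] [0.562 0.49  0.577] [ 0.359 -0.263 -0.896]
[-64.3  39.5  39.9  13.3   0.4 117.7  -0.5] [0.541 0.505 0.634] [ 0.449 -0.199 -0.871]
[-65.2  38.7  40.6   7.8   0.6 117.7  -0.4] [0.519 0.517 0.686] [ 0.532 -0.133 -0.836]
[-66.3  37.8  41.1   3.3   1.  117.2  -0.3] [0.496 0.527 0.734] [ 0.606 -0.069 -0.792]
[-69.8  35.4  42.4   3.3   2.5 114.2  -0.2] [0.474 0.536 0.778] [ 0.673 -0.004 -0.739]
W (0.55, 0.55, 0.55) (0, 0, 0.06) [-66.4  42.4  38.2  24.   -0.4 117.7  -5.4] [0.535 0.518 0.511] [ 0.273 -0.31  -0.911]
[-68.3  37.   41.3  23.7   0.8 117.7  -2. ] [0.522 0.488 0.589] [ 0.348 -0.258 -0.901]
[-69.7  32.8  45.1  21.6   1.  117.7   1.6] [0.51  0.458 0.662] [ 0.427 -0.206 -0.881]
[-70.2  29.6  48.1  18.2   1.  117.7   5.1] [0.499 0.429 0.73 ] [ 0.506 -0.155 -0.848]
[-69.4  27.2  49.8  13.7   0.8 117.7   8.3] [0.488 0.401 0.792] [ 0.584 -0.106 -0.805]
[-67.3  25.2  50.2   8.3   0.4 117.7  11.2] [0.475 0.374 0.85 ] [ 0.6
[... 1370 characters left out ...]
0.228 -0.915]
[-71.6  40.2  37.4  15.7  -0.2 117.7 -10. ] [0.467 0.583 0.597] [ 0.413 -0.15  -0.898]
[-67.6  40.5  36.5   7.5  -0.7 117.7  -7.4] [0.485 0.575 0.653] [ 0.489 -0.075 -0.869]
[-65.2  39.3  36.2   3.3  -1.  115.9  -5.1] [0.498 0.565 0.703] [ 0.56  -0.005 -0.829]
[-64.8  36.7  36.6   3.3  -0.6 111.6  -3.2] [0.51  0.555 0.75 ] [ 0.627  0.064 -0.776]
t 10.7 q [-50.1  66.   71.2   3.3 -43.3 117.6  -4.7] p [0.6851 0.5272 0.3206] rpy [-179.8   24.4  120.5] z [ 0.207 -0.357 -0.911] x [-0.463  0.785 -0.413] f [0.4 0.5 0.3] w 0.0866
[0.6  0.5  0.55] shift [-0.077 -0.088 -0.217] rows 4
[0.55 0.55 0.55] shift [-0.014 -0.106 -0.245] rows 2
[0.45 0.6  0.55] shift [ 0.071 -0.166 -0.284] rows 2
```

Call:
{"op": "move_arm", "data": {"steps": [[[-0.015,-0.105,-0.245],0],[[-0.015,-0.105,-0.245],0],[[-0.015,-0.105,-0.245],0],[[-0.015,-0.105,-0.245],0],[[-0.015,-0.105,-0.245],0]]}}

```text
time_s: 11.32
tool_pos: [0.6497, 0.5483, 0.4178]
tool_rot: [173.4, 23.7, 120.6]
force: [0.3, 0.1, 0.6]
grip_width: 0.0871
```

Call:
{"op": "move_arm", "data": {"steps": [[[0,0.015,-0.065],0]]}}

```text
time_s: 11.45
tool_pos: [0.6362, 0.5537, 0.4476]
tool_rot: [171.2, 23.5, 120.6]
force: [-0.6, 0.3, 0.4]
grip_width: 0.0874
```

Call:
{"op": "move_arm", "data": {"steps": [[[0,0.015,-0.065],0]]}}

```text
time_s: 11.58
tool_pos: [0.618, 0.5602, 0.485]
tool_rot: [168.4, 23.3, 120.6]
force: [0.6, 0.6, 0.5]
grip_width: 0.087
```

```bash
python3 -c "
from h import *
p,M=st(); print((M.T@np.array([0,.03,.06])).round(3))"
```

```text
t 11.57 q [-56.3  54.6  53.3   3.4 -22.1 117.6  -4.9] p [0.618  0.5602 0.485 ] rpy [168.4  23.3 120.6] z [ 0.37  -0.231 -0.9  ] x [-0.468  0.79  -0.395] f [0.6 0.6 0.5] w 0.087
[-0.     0.028 -0.061]
```

Call:
{"op": "move_arm", "data": {"steps": [[[0,0.025,-0.06],0]]}}

```text
time_s: 11.7
tool_pos: [0.601, 0.5642, 0.5177]
tool_rot: [166.0, 23.1, 120.7]
force: [0.0, -0.9, -0.0]
grip_width: 0.0875
```

Call:
{"op": "move_arm", "data": {"steps": [[[0,0.03,-0.06],0]]}}

```text
time_s: 11.82
tool_pos: [0.5845, 0.5665, 0.5478]
tool_rot: [163.7, 22.9, 120.8]
force: [0.3, -0.1, -0.2]
grip_width: 0.0871
```

Call:
{"op": "move_arm", "data": {"steps": [[[0,0.03,-0.06],0]]}}

```text
time_s: 11.95
tool_pos: [0.5673, 0.5679, 0.5772]
tool_rot: [161.5, 22.8, 120.8]
force: [-0.7, 1.1, 0.3]
grip_width: 0.0873
```

```bash
python3 -c "
from h import *
p,M=st(); print((M.T@np.array([0,.03,.06])).round(3),(M.T@np.array([0,0,.06])).round(3),(M.T@np.array([0.03,0,.06])).round(3))"
```

```text
t 11.95 q [-60.8  48.6  58.5   3.3 -24.1 117.6  -4.4] p [0.5673 0.5679 0.5772] rpy [161.5  22.8 120.8] z [ 0.46  -0.152 -0.875] x [-0.473  0.792 -0.387] f [-0.7  1.1  0.3] w 0.0873
[ 0.001  0.035 -0.057] [-0.023  0.018 -0.052] [-0.037  0.04  -0.039]
```

Call:
{"op": "move_arm", "data": {"steps": [[[0,0.035,-0.06],0]]}}

```text
time_s: 12.08
tool_pos: [0.5501, 0.5685, 0.6048]
tool_rot: [159.4, 22.6, 120.9]
force: [-0.6, 0.1, -0.5]
grip_width: 0.0871
```

Call:
{"op": "move_arm", "data": {"steps": [[[0,0.035,-0.06],0]]}}

```text
time_s: 12.2
tool_pos: [0.5324, 0.5681, 0.6315]
tool_rot: [157.3, 22.5, 121.0]
force: [0.2, 0.3, -0.4]
grip_width: 0.087
```

Call:
{"op": "move_arm", "data": {"steps": [[[0,0.035,-0.06],0]]}}

```text
time_s: 12.32
tool_pos: [0.5139, 0.5671, 0.6578]
tool_rot: [155.2, 22.4, 121.0]
force: [-0.3, 0.8, 0.4]
grip_width: 0.0871
```

```bash
python3 -c "
from h import *
p,M=st()
d=R.from_euler('z',-5.5,degrees=True).as_matrix()@np.array([np.sin(np.radians(35)),0,-np.cos(np.radians(35))])
print(d.round(3),np.degrees(np.arccos(d@M[:,2])))
print((M.T@d).round(3), (M.T@np.array([0,.03,.06])).round(3))
# desired tool x direction: downhill
u=-R.from_euler('z',-5.5,degrees=True).as_matrix()@np.array([np.cos(np.radians(35)),0,np.sin(np.radians(35))])
l=M.T@u; print('turn needed',np.arctan2(l[1],l[0]))
way([(.55,.3,.5),(.62,0,.4),(.5,-.2,.3)],p,M)"
```

```text
t 12.32 q [-65.8  43.3  64.3   3.3 -26.  117.6  -4. ] p [0.5139 0.5671 0.6578] rpy [155.2  22.4 121. ] z [ 0.538 -0.079 -0.839] x [-0.477  0.792 -0.381] f [-0.3  0.8  0.4] w 0.0871
[ 0.571 -0.055 -0.819] 2.611068333216437
[-0.004  0.045  0.999] [ 0.001  0.041 -0.053]
turn needed -0.8372198525628647
[0.55 0.3  0.5 ] shift [-0.169 -0.198  0.173] rows 5
[0.62 0.   0.4 ] shift [-0.402 -0.369  0.318] rows 6
[ 0.5 -0.2  0.3] shift [-0.465 -0.613  0.354] rows 5
```

Call:
{"op": "move_arm", "data": {"steps": [[[0,0.04,-0.06],0]]}}

```text
time_s: 12.45
tool_pos: [0.4955, 0.5655, 0.6823]
tool_rot: [153.1, 22.2, 121.1]
force: [-0.2, 0.7, 0.6]
grip_width: 0.0871
```

```bash
cat > sim2.py <<'E'
from emu import *
from h import *
p,M=st(); q=env.get_obs()['qpos']
a=np.array([np.cos(np.radians(1.5)),np.sin(np.radians(1.5)),0])
def turn(a,M): # tool y perpendicular to a, x roughly along -a
    l=M.T@(-a); return np.arctan2(l[1],l[0])
u=-R.from_euler('z',-5.5,degrees=True).as_matrix()@np.array([np.cos(np.radians(35)),0,np.sin(np.radians(35))])
print('turn rack',turn(-u,M),'cradle',turn(a,M))
t=turn(a,M)
W=[(.52,.3,.5),(.60,0,.42),(.48,-.25,.25)]
way(W,p,M)
p0,A0=F(q); print((p0-p).round(4),A0[:,2].round(3))
rows=[]
for w,n in zip(W,(5,6,6)): rows+=[(A0.T@(np.array(w)-p0),t)]*n
for i in range(len(rows)):
    pass
q1=call(q,rows); p1,A1=F(q1); print(q1.round(1),p1.round(3),A1[:,2].round(3))
q2=call(q1,[(A1.T@(np.array([.5,-.25,.034])-p1),0)]*5); print('cradle',q2.round(1),F(q2)[0].round(3))
p2,A2=F(q2)
rows=[]
for w,n in zip([(.5,-.2,.3),(.56,0,.35),(.52,.325,.25)],(5,5,6)): rows+=[(A2.T@(np.array(w)-p2),.12)]*n
q3=call(q2,rows);p3,A3=F(q3); print('rackpre',q3.round(1),p3.round(3),A3[:,2].round(3))
q4=call(q3,[(A3.T@(np.array([.61,.325,.115])-p3),0)]*4); p4,A4=F(q4); print('rack',q4.round(1),p4.round(3),A4[:,2].round(3))
q5=call(q3,[(A3.T@(np.array([.57,.075,.25])-p3),0)]*5); p4,A4=F(q5); q4=call(q5,[(A4.T@(np.array([.605,.075,.115])-p4),0)]*4);p4,A4=F(q4); print('rackblue',q4.round(1),p4.round(3),A4[:,2].round(3))
E
python3 sim2.py
```

```text
t 12.45 q [-67.6  41.7  68.3   3.3 -28.6 117.6  -3.7] p [0.4955 0.5655 0.6823] rpy [153.1  22.2 121.1] z [ 0.561 -0.055 -0.826] x [-0.479  0.792 -0.378] f [-0.2  0.7  0.6] w 0.0871
turn rack -0.8371919523772237 cradle -0.9857325353032627
[0.52 0.3  0.5 ] shift [-0.153 -0.221  0.179] rows 6
[0.6  0.   0.42] shift [-0.399 -0.383  0.307] rows 6
[ 0.48 -0.25  0.25] shift [-0.475 -0.687  0.393] rows 6
[-0.0027  0.0026  0.0028] [ 0.56  -0.07  -0.826]
[ 19.6 -17.3  14.4 122.7 -16.5  45.  136.2] [ 0.488 -0.249  0.251] [ 0.556 -0.067 -0.828]
cradle [-20.6  -2.5  53.1 134.5 -33.7  20.  154.2] [ 0.495 -0.236  0.054]
rackpre [-14.9  -0.9 -34.  108.8  32.2  57.4  22. ] [0.52  0.325 0.25 ] [ 0.532 -0.094 -0.841]
rack [-16.7  16.4 -29.1 108.2  48.7  46.5  10.4] [0.61  0.325 0.115] [ 0.532 -0.094 -0.841]
rackblue [ -5.8   0.2 -10.9 124.1  28.9  28.6  46.2] [0.605 0.075 0.115] [ 0.532 -0.094 -0.841]
```

```bash
cat > sim3.py <<'E'
from emu import *
from h import env
q=env.get_obs()['qpos']; p0,A0=F(q)
def turn(a,M): l=M.T@(-a); return np.arctan2(l[1],l[0])
a=np.array([1,.026,0])
def run(W,t,goal):
    rows=[]; pc=p0
    for w in W:
        n=int(np.ceil(np.linalg.norm(np.array(w)-pc)/.0625)); rows+=[(A0.T@(np.array(w)-p0),t)]*n; pc=np.array(w)
    q1=call(q,rows); p1,A1=F(q1)
    q2=call(q1,[(A1.T@(np.array(goal)-p1),turn(a,A1))]*5); p2,A2=F(q2)
    q3=call(q2,[(A2.T@(np.array([goal[0],goal[1],.034])-p2),turn(a,A2))]*4); p3,A3=F(q3)
    return q1,q2,q3,p3,A3,len(rows)
if __name__=='__main__':
  for t0,nm in ((-.985,'un'),(-.985+np.pi,'fl')):
    for W in ([(.55,.3,.5),(.65,0,.4),(.62,-.2,.3)],[(.6,.3,.6),(.7,-.1,.5),(.65,-.3,.35)],[(.5,.4,.45),(.6,.0,.45),(.6,-.33,.35)],[(.6,.4,.4),(.75,0,.4),(.68,-.3,.3)]):
      for goal in ((.515,-.25,.13),(.52,-.33,.13)):
        q1,q2,q3,p3,A3,n=run(W,t0,goal)
        print(nm,W[2],goal,n,'pre',q1.round(0),'lift',q2.round(0),'grasp',q3.round(0),p3.round(3),A3[:,2].round(2),A3[:,0].round(2))
E
python3 sim3.py
```

```text
un (0.62, -0.2, 0.3) (0.515, -0.25, 0.13) 16 pre [-52. -17.  63. 109.  15.  45.  99.] lift [-39. -17.  67. 129.   4.  27. 122.] grasp [-39.  -3.  71. 134. -33.  19. 154.] [ 0.503 -0.236  0.056] [ 0.55 -0.09 -0.83] [-0.84 -0.07 -0.54]
un (0.62, -0.2, 0.3) (0.52, -0.33, 0.13) 16 pre [-52. -17.  63. 109.  15.  45.  99.] lift [-31.  -4.  71. 123. -28.  32. 154.] grasp [-34.  -2.  71. 130. -30.  23. 154.] [ 0.497 -0.294  0.078] [ 0.53 -0.14 -0.84] [-0.85 -0.07 -0.52]
un (0.65, -0.3, 0.35) (0.515, -0.25, 0.13) 17 pre [-38.   4.  71.  96. -22.  53. 133.] lift [-33. -14.  62. 129.  -5.  27. 130.] grasp [-39.  -3.  71. 134. -33.  19. 154.] [ 0.503 -0.236  0.056] [ 0.55 -0.1  -0.83] [-0.84 -0.07 -0.54]
un (0.65, -0.3, 0.35) (0.52, -0.33, 0.13) 17 pre [-38.   4.  71.  96. -22.  53. 133.] lift [-31.  -4.  71. 123. -28.  32. 154.] grasp [-34.  -2.  71. 130. -30.  23. 154.] [ 0.497 -0.295  0.078] [ 0.53 -0.14 -0.84] [-0.85 -0.07 -0.52]
un (0.6, -0.33, 0.35) (0.515, -0.25, 0.13) 18 pre [-40.  -7.  71.  99. -10.  52. 129.] lift [-35. -15.  63. 129.  -2.  26. 127.] grasp [-39.  -3.  71. 134. -33.  18
[... 1957 characters left out ...]
fl (0.6, -0.33, 0.35) (0.52, -0.33, 0.13) 18 pre [-41.  -7.  71.  99. -10.  52. -51.] lift [-27.   3.  71. 122. -42.  35. -67.] grasp [-11.  18.  58. 126. -72.  36. -84.] [ 0.52  -0.33   0.034] [ 0.55 -0.08 -0.83] [-0.07 -1.    0.04]
fl (0.68, -0.3, 0.3) (0.515, -0.25, 0.13) 19 pre [-30.  12.  66.  97. -34.  51. -39.] lift [-23. -10.  55. 128. -16.  28. -95.] grasp [-21.   8.  57. 132. -60.  25. -98.] [ 0.515 -0.25   0.034] [ 0.54 -0.08 -0.84] [-0.07 -1.    0.04]
fl (0.68, -0.3, 0.3) (0.52, -0.33, 0.13) 19 pre [-30.  12.  66.  97. -34.  51. -39.] lift [-27.   4.  71. 122. -43.  36. -66.] grasp [-11.  18.  58. 126. -72.  37. -83.] [ 0.52  -0.33   0.034] [ 0.56 -0.07 -0.83] [-0.07 -1.    0.04]
```

```bash
cat > ik.py <<'E'
from emu import *
rng=np.random.default_rng(0)
def sols(P,A,n=40):
    o=[]
    for i in range(n):
        y0=rng.uniform(LO,HI)
        s=least_squares(lambda y:np.r_[F(y)[0]-P,.3*R.from_matrix(A@F(y)[1].T).as_rotvec()],y0,bounds=(LO,HI),max_nfev=60)
        if s.cost<1e-7: o.append(s.x)
    o=np.array(o); 
    if len(o)==0: return 'none'
    m=np.minimum(o-LO,HI-o).min(1); return str(len(o))+' best margins: '+' | '.join(f"{o[k].round(0)} m{m[k]:.0f}" for k in np.argsort(-m)[:3])
def ori(az,tilt,x):   # tool z tilted by tilt towards az; tool y perp x-hint
    z=np.array([np.sin(np.radians(tilt))*np.cos(np.radians(az)),np.sin(np.radians(tilt))*np.sin(np.radians(az)),-np.cos(np.radians(tilt))])
    x=x-z*(x@z); x/=np.linalg.norm(x); return np.c_[x,np.cross(z,x),z]
for tilt in (35,25,18):
    for nm,P,a in (('cr red',(.515,-.25,.034),(-1,-.026,0)),('cr blue',(.52,-.33,.034),(-1,-.026,0)),('rk red',(.61,.325,.115),(-.995,.1,0)),('rk blue',(.6,.075,.115),(-.995,.1,0))):
        for f in (1,-1): print(tilt,nm,f,sols(np.array(P),ori(-5.5,tilt,f*np.array(a))))
E
python3 ik.py
```

```text
35 cr red 1 13 best margins: [104.  13. -71. 133. -25.  14. 152.] m2 | [103.  12. -70. 133. -26.  14. 154.] m1 | [110.  19. -79. 132.   1.  13. 129.] m1
35 cr red -1 14 best margins: [ 98.  10. -65. 133. -35.  16. -19.] m8 | [ 93.   9. -59. 133. -41.  17. -14.] m8 | [ 87.   7. -52. 133. -45.  17. -10.] m8
35 cr blue 1 16 best margins: [103.  22. -65. 125.  -6.  17. 143.] m11 | [111.  34. -78. 125.  35.  20. 108.] m2 | [ 99.  20. -60. 125. -17.  18. 153.] m1
35 cr blue -1 20 best margins: [ 80.  13. -38. 125. -41.  21.  -7.] m15 | [ 78.  13. -36. 126. -42.  22.  -6.] m15 | [ 74.  12. -31. 126. -45.  22.  -4.] m15
35 rk red 1 12 best margins: [-63.  14.  23. 111.  34.  36.  18.] m29 | [-58.  14.  17. 111.  36.  36.  16.] m29 | [-53.  13.  12. 111.  38.  37.  15.] m29
35 rk red -1 12 best margins: [ -97.   25.   64.  111.    3.   31. -138.] m7 | [ -85.   18.   48.  111.   20.   32. -151.] m3 | [ -82.   18.   45.  111.   22.   33. -153.] m1
35 rk blue 1 17 best margins: [ 29.  -3. -44. 127.  24.  23.  50.] m13 | [  5.  -2. -20. 127.  27.  24.  47.] m13 | [ -9.  -2.  -7. 127.  28.  24.  4
[... 2076 characters left out ...]
16.  25. 114. -26.  39. -32.] m26
18 rk red 1 18 best margins: [-63.  20.  33.  99.  -0.  49.  52.] m38 | [ -9.  20. -31.  99.  28.  53.  31.] m37 | [-60.  20.  29.  99.   2.  49.  50.] m37
18 rk red -1 7 best margins: [ -75.   25.   49.   99.  -11.   50. -121.] m22 | [ -20.   18.  -18.   99.   22.   51. -145.] m10 | [ -16.   19.  -23.   99.   24.   52. -146.] m8
18 rk blue 1 17 best margins: [ 21.   7. -34. 113.  13.  44.  64.] m24 | [-41.   7.  31. 113.   1.  44.  73.] m24 | [-28.   6.  17. 113.   4.  44.  71.] m23
18 rk blue -1 7 best margins: [  19.    7.  -32.  113.   12.   44. -116.] m24 | [  -2.    6.  -10.  113.    8.   44. -113.] m23 | [  43.   10.  -59.  113.   20.   45. -122.] m21
```

```bash
cat > srch.py <<'E'
from emu import *
from h import env
import sys,time
from multiprocessing import Pool
q0=env.get_obs()['qpos']; p0,A0=F(q0)
def turn(a,M): l=M.T@(-np.array(a,float)); return np.arctan2(l[1],l[0])
def go(q,W,a,k=1):
    p,A=F(q); t=turn(a,A); rows=[]; pc=p
    for w in W:
        n=max(1,int(np.ceil(np.linalg.norm(np.array(w)-pc)/.06)))+1; rows+=[(A.T@(np.array(w)-p),t)]*n; pc=np.array(w)
    return call(q,rows)
CR=(1,.026,0); RK=(.995,-.096,0)
mg=lambda q:np.minimum(q-LO,HI-q).min()
def trial(seed):
    g=np.random.default_rng(seed)
    W1=[g.uniform(.5,.75),g.uniform(.1,.4),g.uniform(.4,.6)]; W2=[g.uniform(.45,.75),g.uniform(-.35,0),g.uniform(.2,.5)]
    W3=[g.uniform(.42,.55),g.uniform(-.4,-.15),g.uniform(.16,.3)]
    d=np.array([g.uniform(-1,.2),g.uniform(-1,1),g.uniform(-1,1)]); d*=.06/np.linalg.norm(d); n=g.integers(0,9)
    q=go(q0,[W1,W2,W3],CR)
    for i in range(n): q=call(q,[(d,0)],world=True)
    p,A=F(q)
    if p[2]<.12 : return None
    qa=q; za=A[:,2]
    if za[0]<.25 or za[0]>.6 or abs(za[1])>.2: return None
    q=go(q,[(.515,-.25,.12),(.515,-.25,.034)],CR); p,A=F(q); m1=mg(q); e=np.linalg.norm(p-[.515,-.25,.034]); z=A[:,2]; qr=q
    if e>.01 or m1<4: return None
    q=go(q,[(.515,-.25,.2),(.53,0,.3),(.53,.32,.22)],RK); q=go(q,[(.61,.325,.115)],RK); p,A=F(q); m2=mg(q); e2=np.linalg.norm(p-[.61,.325,.115]); qk=q
    q=go(q,[(.5,.325,.22),(.53,0,.3),(.53,-.33,.12)],CR); q=go(q,[(.52,-.33,.034)],CR); p,A=F(q); m3=mg(q); e3=np.linalg.norm(p-[.52,-.33,.034]); z3=A[:,2]
    sc=min(m1,m2,m3)-300*(e+e2+e3)-40*abs(z[1]+.03)
    return sc,W1,W2,W3,d,n,qa,za,qr,z,qk,z3,(m1,m2,m3),(e,e2,e3)
if __name__=='__main__':
    t0=time.time(); out=[]
    with Pool(4) as P:
        for r in P.imap_unordered(trial,range(4000)):
            if r: out.append(r)
            if time.time()-t0>150: P.terminate(); break
    out.sort(key=lambda r:-r[0]); print(len(out))
    for r in out[:5]: print(*[np.round(x,3) if not np.size(x)==7 else np.round(x,0) for x in r],'\n')
E
python3 srch.py
```

```text
18
8.142 [0.513 0.356 0.42 ] [ 0.503 -0.284  0.295] [ 0.476 -0.399  0.203] [-0.059  0.01  -0.001] 7 [ 29. -17.  39. 122.  -6.  63. 154.] [ 0.308 -0.037 -0.951] [ 12.   9.  18. 121. -18.  35. 135.] [ 0.308 -0.037 -0.951] [-17.  19. -22.  99.  25.  52.  34.] [ 0.308 -0.037 -0.951] [19.583 36.29   8.422] [0. 0. 0.] 

0.339 [0.749 0.356 0.444] [ 0.744 -0.207  0.482] [ 0.449 -0.324  0.293] [-0.057  0.002 -0.019] 6 [ 20. -17.  45. 124.  -7.  59. 154.] [ 0.35  -0.016 -0.937] [  7.   9.  25. 122. -25.  34. 142.] [ 0.35  -0.016 -0.937] [-19.  17. -20. 102.  25.  48.  33.] [ 0.35  -0.016 -0.937] [11.798 34.401  0.901] [0. 0. 0.] 

-0.586 [0.736 0.257 0.413] [ 0.546 -0.05   0.225] [ 0.548 -0.244  0.181] [-0.059 -0.01   0.007] 7 [ 20. -17.  42. 121.  -9.  61. 154.] [ 0.381 -0.017 -0.925] [  9.   8.  24. 123. -28.  33. 146.] [ 0.381 -0.017 -0.925] [-16.  17. -24. 103.  29.  47.  29.] [ 0.38  -0.018 -0.925] [ 8.571 34.033 -0.   ] [0. 0. 0.] 

-1.063 [0.63  0.387 0.534] [ 0.655 -0.261  0.274] [ 0.477 -0.229  0.22 ] [-0.054 -0.026 -0.001] 6 [  6. -17.  57. 118.  -6.  59. 154.] [ 0.392 -0.053 -0.918] [ -3.   8.  35. 125. -29.  30. 146.] [ 0.392 -0.053 -0.918] [-27.  16. -13. 103.  27.  48.  30.] [ 0.391 -0.053 -0.919] [ 7.873 33.773 -0.   ] [0.    0.    0.001] 

-1.345 [0.687 0.353 0.51 ] [ 0.732 -0.018  0.303] [ 0.549 -0.24   0.294] [-0.059 -0.011 -0.007] 7 [ 18. -17.  44. 117.  -9.  65. 154.] [ 0.387  0.001 -0.922] [  8.   9.  26. 123. -31.  34. 149.] [ 0.387  0.001 -0.922] [-17.  16. -22. 104.  27.  45.  30.] [ 0.386 -0.    -0.922] [ 5.719 33.196 -0.   ] [0. 0. 0.]
```

```bash
python3 -c "
from h import *
way([(.515,.355,.42),(.505,-.28,.3),(.475,-.38,.22)])"
```

```text
t 12.45 q [-67.6  41.7  68.3   3.3 -28.6 117.6  -3.7] p [0.4955 0.5655 0.6823] rpy [153.1  22.2 121.1] z [ 0.561 -0.055 -0.826] x [-0.479  0.792 -0.378] f [-0.2  0.7  0.6] w 0.0871
[0.515 0.355 0.42 ] shift [-0.077 -0.224  0.239] rows 6
[ 0.505 -0.28   0.3  ] shift [-0.53  -0.667  0.368] rows 11
[ 0.475 -0.38   0.22 ] shift [-0.564 -0.782  0.423] rows 3
```

Call:
{"op": "move_arm", "data": {"steps": [[[-0.077,-0.224,0.239],-0.985],[[-0.077,-0.224,0.239],-0.985],[[-0.077,-0.224,0.239],-0.985],[[-0.077,-0.224,0.239],-0.985],[[-0.077,-0.224,0.239],-0.985],[[-0.077,-0.224,0.239],-0.985],[[-0.53,-0.667,0.368],-0.985],[[-0.53,-0.667,0.368],-0.985],[[-0.53,-0.667,0.368],-0.985],[[-0.53,-0.667,0.368],-0.985],[[-0.53,-0.667,0.368],-0.985],[[-0.53,-0.667,0.368],-0.985],[[-0.53,-0.667,0.368],-0.985],[[-0.53,-0.667,0.368],-0.985],[[-0.53,-0.667,0.368],-0.985],[[-0.53,-0.667,0.368],-0.985],[[-0.53,-0.667,0.368],-0.985],[[-0.564,-0.782,0.423],-0.985],[[-0.564,-0.782,0.423],-0.985]]}}

```text
time_s: 14.82
tool_pos: [0.5592, 0.0435, 0.337]
tool_rot: [-174.0, 32.0, -174.6]
force: [-0.7, -0.1, -0.7]
grip_width: 0.087
```

```bash
python3 -c "
from h import *
p,M=st(); print((M.T@np.array([-.06,.01,0])).round(3))"
```

```text
t 14.82 q [  6.6 -17.3 -16.1 112.9   4.7  52.5  81.7] p [0.5592 0.0435 0.337 ] rpy [-174.    32.  -174.6] z [ 0.534 -0.054 -0.844] x [-0.845 -0.079 -0.53 ] f [-0.7 -0.1 -0.7] w 0.087
[ 0.05   0.012 -0.033]
```

```bash
cat > s4.py <<'E'
from srch import *
def seq(q,out=[]):
    r=[]
    for nm,W,a in (('cr',[(.515,-.25,.15),(.515,-.25,.034)],CR),('rk',[(.515,-.25,.2),(.53,0,.3),(.53,.32,.22),(.61,.325,.115)],RK),('cb',[(.5,.325,.22),(.53,0,.3),(.53,-.33,.12),(.52,-.33,.034)],CR),('rb',[(.52,-.33,.2),(.53,0,.3),(.54,.075,.22),(.6,.075,.115)],RK)):
        q=go(q,W,a); p,A=F(q); print(nm,q.round(0),'m',mg(q).round(0),'e',np.linalg.norm(p-W[-1]).round(3),A[:,2].round(3))
print('direct'); seq(q0)
for W in ([(.5,-.1,.3)],[(.48,-.25,.25)],[(.45,.0,.3)]):
  for d in ((-.06,0,0),(-.05,0,-.03),(-.05,.03,0)):
    q=go(q0,W,CR); print(W,d,q.round(0))
    for i in range(8):
        q=call(q,[(d,0)],world=True); p,A=F(q)
        if A[0,2]<.38: break
    print(i,q.round(0),p.round(3),A[:,2].round(3)); seq(q)
E
python3 s4.py
```

```text
direct
cr [ 29.   3.   2. 130. -35.  21. 154.] m -0.0 e 0.011 [ 0.507 -0.086 -0.857]
rk [-19.  16. -26. 107.  45.  46.  14.] m 33.0 e 0.0 [ 0.507 -0.086 -0.857]
cb [ 54.  10. -17. 123. -27.  23. 154.] m -0.0 e 0.009 [ 0.483 -0.101 -0.87 ]
rb [ -4.   1. -12. 122.  25.  33.  51.] m 18.0 e 0.0 [ 0.483 -0.101 -0.87 ]
[(0.5, -0.1, 0.3)] (-0.06, 0, 0) [ 12. -17.   0. 117.  -5.  51. 108.]
2 [ 22. -17.   1. 117. -10.  61. 120.] [ 0.474 -0.151  0.272] [ 0.371  0.001 -0.929]
cr [ 27.   8.   6. 122. -24.  33. 142.] m 12.0 e 0.0 [ 0.371  0.001 -0.929]
rk [ -2.  19. -40. 103.  34.  49.  26.] m 36.0 e 0.0 [ 0.371  0.001 -0.929]
cb [ 30.  14.  10. 116. -28.  37. 152.] m 2.0 e 0.0 [ 0.371  0.001 -0.929]
rb [ 12.   4. -23. 117.   8.  39.  68.] m 21.0 e 0.0 [ 0.371  0.001 -0.929]
[(0.5, -0.1, 0.3)] (-0.05, 0, -0.03) [ 12. -17.   0. 117.  -5.  51. 108.]
5 [ 29. -17.   5. 140. -18.  41. 140.] [ 0.37  -0.165  0.073] [ 0.362  0.02  -0.932]
cr [ 30.   9.   3. 122. -24.  35. 142.] m 12.0 e 0.0 [ 0.362  0.02  -0.932]
rk [  0.  19. -41. 103.  33.  48.  27.] m 36.0 e 0.0 [ 0.362  0.02  -0.932]
cb [ 32.  15.   
[... 2659 characters left out ...]
 -0.12  -0.924]
rk [-26.  19. -16.  99.  30.  54.  29.] m 37.0 e 0.0 [ 0.362 -0.12  -0.924]
cb [  9.  13.  28. 119. -26.  31. 149.] m 5.0 e 0.0 [ 0.362 -0.12  -0.924]
rb [ -9.   5.  -7. 116.  19.  42.  57.] m 22.0 e 0.0 [ 0.362 -0.12  -0.924]
[(0.45, 0.0, 0.3)] (-0.05, 0.03, 0) [ -8. -17.  -0. 117.  10.  53.  81.]
3 [-35. -17.  -2. 118.  20.  67.  48.] [0.433 0.168 0.266] [ 0.369 -0.143 -0.918]
cr [ -5.   7.  32. 126. -14.  26. 131.] m 15.0 e 0.0 [ 0.369 -0.143 -0.918]
rk [-28.  20. -14.  99.  31.  54.  28.] m 37.0 e 0.0 [ 0.369 -0.143 -0.918]
cb [  7.  12.  30. 120. -25.  29. 148.] m 6.0 e 0.0 [ 0.369 -0.143 -0.918]
rb [-11.   5.  -6. 116.  21.  42.  55.] m 22.0 e 0.0 [ 0.369 -0.143 -0.918]
```

```bash
cat >> h.py <<'E'
def turn(a,M): l=M.T@(-np.array(a,float)); return float(np.arctan2(l[1],l[0]))
CR=(1,.026,0); RK=(.995,-.096,0)
E
python3 -c "
from h import *
p,M=st(); way([(.5,-.1,.3)],p,M); print('turn',turn(CR,M)); t=turn(CR,M); M2=M@R.from_rotvec([0,0,t]).as_matrix(); print((M2.T@np.array([-.05,.03,0])).round(3))"
```

```text
t 14.82 q [  6.6 -17.3 -16.1 112.9   4.7  52.5  81.7] p [0.5592 0.0435 0.337 ] rpy [-174.    32.  -174.6] z [ 0.534 -0.054 -0.844] x [-0.845 -0.079 -0.53 ] f [-0.7 -0.1 -0.7] w 0.087
[ 0.5 -0.1  0.3] shift [ 0.081 -0.137  0.007] rows 3
turn 0.014382643957313902
[ 0.04   0.031 -0.028]
```

Call:
{"op": "move_arm", "data": {"steps": [[[0.08,-0.137,0.007],0],[[0.08,-0.137,0.007],0],[[0.08,-0.137,0.007],0],[[0.08,-0.137,0.007],0]]}}

```text
time_s: 15.32
tool_pos: [0.5341, -0.0881, 0.2739]
tool_rot: [-175.1, 29.4, -176.2]
force: [-0.2, -3.1, 2.3]
grip_width: 0.0869
```

Call:
{"op": "move_arm", "data": {"steps": [[[0.04,0.03,-0.028],0]]}}

```text
time_s: 15.45
tool_pos: [0.5233, -0.0811, 0.258]
tool_rot: [-176.4, 28.1, -177.4]
force: [-0.4, 1.5, 3.1]
grip_width: 0.087
```

Call:
{"op": "move_arm", "data": {"steps": [[[0.04,0.03,-0.028],0]]}}

```text
time_s: 15.58
tool_pos: [0.5122, -0.0613, 0.2389]
tool_rot: [-176.6, 26.2, -176.9]
force: [-1.2, -0.5, 0.5]
grip_width: 0.0868
```

```bash
python3 -c "
from h import *
p,M=st(); print((M.T@np.array([-.05,.03,0])).round(3))"
```

```text
t 15.57 q [  9.6 -17.3  -5.  122.4  -2.   48.5  97.8] p [ 0.5122 -0.0613  0.2389] rpy [-176.6   26.2 -176.9] z [ 0.443 -0.035 -0.896] x [-0.896 -0.048 -0.441] f [-1.2 -0.5  0.5] w 0.0868
[ 0.043  0.031 -0.023]
```

Call:
{"op": "move_arm", "data": {"steps": [[[0.043,0.03,-0.023],0]]}}

```text
time_s: 15.7
tool_pos: [0.4972, -0.0297, 0.2133]
tool_rot: [-177.1, 23.9, -175.7]
force: [-0.5, 2.2, 1.0]
grip_width: 0.0871
```

Call:
{"op": "move_arm", "data": {"steps": [[[0.043,0.03,-0.023],0]]}}

```text
time_s: 15.82
tool_pos: [0.4835, -0.0256, 0.1987]
tool_rot: [-176.7, 22.3, -176.3]
force: [0.2, -2.1, 1.1]
grip_width: 0.0869
```

```bash
python3 -c "
from h import *
p,M=st(); way([(.515,-.25,.14)],p,M); print('turn',turn(CR,M))"
```

```text
t 15.82 q [  9.6 -17.3  -9.7 125.8  -1.2  48.9  93.4] p [ 0.4835 -0.0256  0.1987] rpy [-176.7   22.3 -176.3] z [ 0.381 -0.032 -0.924] x [-0.924 -0.06  -0.379] f [ 0.2 -2.1  1.1] w 0.0869
[ 0.515 -0.25   0.14 ] shift [ 0.007 -0.222  0.074] rows 4
turn 0.01825281538918433
```

Tilt is now about 22.5° and the posture is healthy. Next stop is above the red cartridge, for one wrist look.

Call:
{"op": "move_arm", "data": {"steps": [[[0.007,-0.222,0.074],0.018],[[0.007,-0.222,0.074],0.018],[[0.007,-0.222,0.074],0.018],[[0.007,-0.222,0.074],0.018],[[0.007,-0.222,0.074],0.018],[[0.007,-0.222,0.074],0.018]], "hand": -1, "squeeze": 20}}

```text
time_s: 16.58
tool_pos: [0.5183, -0.2464, 0.1397]
tool_rot: [-177.8, 22.6, -177.4]
force: [0.5, 0.6, -0.2]
grip_width: 0.0874
```

```bash
cat >> h.py <<'E'
def fitcyl(P,r=.015,z0=None):
    """axis line of a level cylinder: x span, y=a+b*x from points"""
    from scipy.optimize import least_squares
    f=lambda v:np.hypot(P[:,1]-v[0]-v[1]*(P[:,0]-.5),P[:,2]-v[2])-r
    s=least_squares(f,[P[:,1].mean(),0.02,.034],loss='soft_l1',f_scale=.002)
    return s.x,np.percentile(P[:,0],[2,98])
E
python3 - <<'E'
from h import *
p,M=st(); C=cam("wrist"); save("w1",C[0])
for q in ("red_cartridge","blue_cartridge"):
    for r in env.cut_out("wrist",q)[:2]:
        P=region(C,cv2.erode(r["region"].astype(np.uint8),np.ones((5,5)))>0)
        if len(P)>50: print(q,round(r["conf"],2),np.round(r["uv"]),fitcyl(P),np.median(P,0).round(3))
print(turn(CR,M)); way([(.515,-.250,.0276)],p,M)
E
```

```text
t 16.57 q [ 13.9  -0.9  14.8 119.4 -14.1  41.7 129.9] p [ 0.5183 -0.2464  0.1397] rpy [-177.8   22.6 -177.4] z [ 0.385 -0.021 -0.923] x [-0.922 -0.043 -0.384] f [ 0.5  0.6 -0.2] w 0.0874
red_cartridge 0.6 [314. 130.] (array([-0.25258766,  0.02238411,  0.03502245]), array([0.42273493, 0.56165143])) [ 0.471 -0.252  0.048]
blue_cartridge 0.93 [615.  36.] (array([-0.06544179,  0.38625464,  0.03769111]), array([0.39753498, 0.43123796])) [ 0.414 -0.091  0.027]
blue_cartridge 0.82 [177. 136.] (array([-0.336646  ,  0.02013365,  0.03500688]), array([0.42873709, 0.56834519])) [ 0.478 -0.331  0.048]
0.005619126723118744
[ 0.515  -0.25    0.0276] shift [0.046 0.001 0.102] rows 2
```

View pics/w1.png

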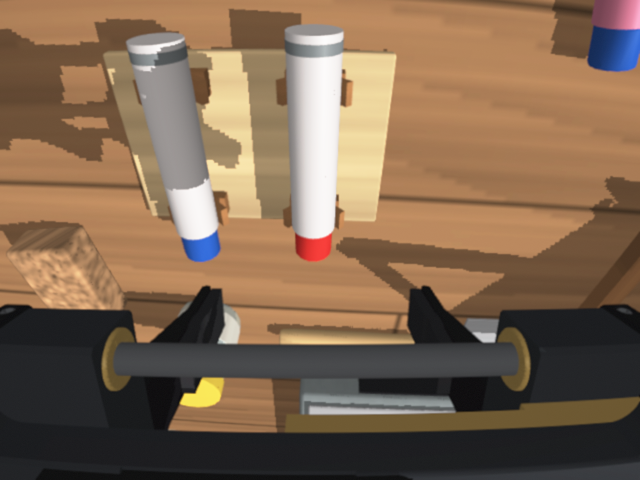

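The wrist view has red at (315,140), centred between the fingers, with its cap towards (313,248). Blue is at (180,150) and the jar at (205,350), clear of the descent. Going down to grip lightly.

Call:
{"op": "move_arm", "data": {"steps": [[[0.024,-0.001,0.05],0],[[0.04,-0.002,0.085],0],[[0.048,-0.002,0.102],0],[[0.048,-0.002,0.102],0],[[0.048,-0.002,0.102],0]]}}

```text
time_s: 17.35
tool_pos: [0.5146, -0.2535, 0.0286]
tool_rot: [-177.7, 22.7, -177.3]
force: [-0.7, -0.2, -0.1]
grip_width: 0.0873
```

Call:
{"op": "move_arm", "data": {"steps": [[[0,0,0],0],[[0,0,0],0],[[0,0,0],0],[[0,0,0],0],[[0,0,0],0],[[0,0,0],0]], "hand": 1, "squeeze": 6}}

```text
time_s: 18.1
tool_pos: [0.5135, -0.2537, 0.0271]
tool_rot: [-177.7, 22.6, -177.4]
force: [0.1, -0.6, -0.3]
grip_width: 0.0347
```

```bash
python3 -c "
from h import *
p,M=st(); way([(p[0],p[1],p[2]+.05)],p,M)"
```

```text
t 18.1 q [ 16.    9.   14.7 124.7 -26.4  28.6 143.5] p [ 0.5135 -0.2537  0.0271] rpy [-177.7   22.6 -177.4] z [ 0.385 -0.022 -0.923] x [-0.922 -0.042 -0.384] f [ 0.1 -0.6 -0.3] w 0.0347
[ 0.51349064 -0.25366549  0.077064  ] shift [-0.019 -0.002 -0.046] rows 1
```

Call:
{"op": "move_arm", "data": {"steps": [[[0,0,0],0],[[0,0,0],0],[[-0.01,0,-0.023],0],[[-0.019,0,-0.046],0],[[-0.027,0,-0.065],0],[[-0.027,0,-0.065],0]]}}

```text
time_s: 18.85
tool_pos: [0.5142, -0.2522, 0.0989]
tool_rot: [-177.6, 22.8, -177.4]
force: [-0.1, -0.3, -2.1]
grip_width: 0.0297
```

Run:
```python
from h import *
p,M=st(); C=cam("scene"); save("s2",cv2.resize(C[0][260:400,140:340],None,fx=3,fy=3))
for r in env.cut_out("scene","red_cartridge")[:2]:
    P=region(C,cv2.erode(r["region"].astype(np.uint8),np.ones((3,3)))>0); _,_,V=np.linalg.svd(P-P.mean(0),full_matrices=False)
    print(round(r["conf"],2),np.round(r["uv"]),np.median(P,0).round(3),V[0].round(3),np.degrees(np.arcsin(V[0][2]*np.sign(V[0][0]))),len(P))
```

```text
t 18.85 q [ 13.7   2.   16.3 122.  -17.7  36.7 134.4] p [ 0.5142 -0.2522  0.0989] rpy [-177.6   22.8 -177.4] z [ 0.388 -0.024 -0.921] x [-0.921 -0.042 -0.387] f [-0.1 -0.3 -2.1] w 0.0297
0.71 [271. 307.] [ 0.549 -0.259  0.118] [ 0.997  0.026 -0.072] -4.1349275663286456 175
```

View pics/s2.png

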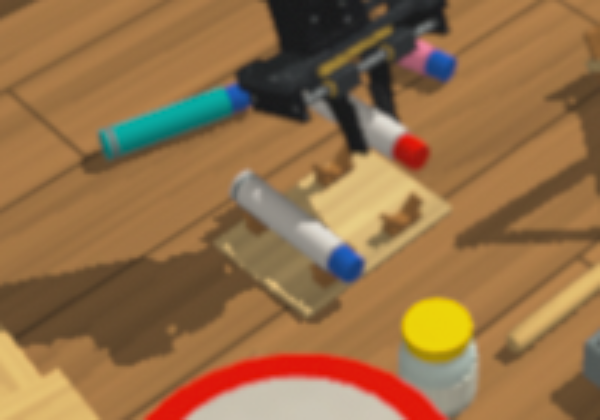

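Red is held level, at about 2 N of weight. Next I'll fit the rack frame from the grey cartridges.

```bash
cat > rack.py <<'E'
from h import *
from scipy.optimize import least_squares
def fr(yaw,pit=35):
    c,s=np.cos(np.radians(pit)),np.sin(np.radians(pit)); Z=R.from_euler('z',yaw,degrees=True).as_matrix()
    return Z@np.array([[c,0,-s],[0,1,0],[s,0,c]])   # columns u,y,n
def greys(names=("top","scene")):
    G={}
    for n in names:
        C=cam(n)
        for r in env.cut_out(n,"grey_cartridge_a")[:2]:
            P=region(C,cv2.erode(r["region"].astype(np.uint8),np.ones((3,3)))>0)
            Pf=region(C,r["region"])
            if len(P)<40: continue
            G.setdefault(n,[]).append((r["conf"],P,Pf))
        G.get(n,[]).sort(key=lambda t:t[1][:,1].mean())
    return G
if __name__=='__main__':
    G=greys()
    for n,L in G.items():
        def f(v):
            F=fr(v[0],v[1]); e=[]
            for k,(c,P,_) in enumerate(L):
                Q=(P-[.6,.2,.1])@F; e.append(np.hypot(Q[:,1]-v[2+2*k],Q[:,2]-v[3+2*k])-.0148)
            return np.concatenate(e)
        s=least_squares(f,[-5.5,35]+sum([[np.median(((P-[.6,.2,.1])@fr(-5.5))[:,1]),0.0] for _,P,_ in L],[]),loss='soft_l1',f_scale=.002)
        F=fr(s.x[0],s.x[1]); print(n,s.x.round(4),'resid',np.median(abs(s.fun)).round(4))
        for k,(c,P,Pf) in enumerate(L):
            S=((Pf-[.6,.2,.1])@F)[:,0]; print('  conf',round(c,2),'s range',np.percentile(S,[1,3,97,99]).round(3))
    C=cam("top")
    for q in ("station_red","station_blue"):
        for r in env.cut_out("top",q)[:1]:
            P=region(C,r["region"]); Q=(P-[.6,.2,.1])@fr(-5.5)
            print(q,'s',np.percentile(Q[:,0],[2,98]).round(3),'y',np.percentile(Q[:,1],[2,50,98]).round(3),'n',np.percentile(Q[:,2],[2,10,50,98]).round(3))
E
python3 rack.py
```

```text
top [-4.70110e+00  3.49623e+01 -4.12000e-02  6.20000e-03  4.36000e-02
  6.70000e-03] resid 0.0016
  conf 0.59 s range [-0.074 -0.071  0.051  0.053]
  conf 0.9 s range [-0.074 -0.072  0.049  0.053]
scene [-6.16190e+00  2.93507e+01 -4.77000e-02  4.10000e-03  3.78000e-02
  7.60000e-03] resid 0.0023
  conf 0.5 s range [-0.065 -0.055  0.078  0.08 ]
  conf 0.59 s range [-0.079 -0.075  0.076  0.077]
station_red s [-0.065  0.079] y [0.102 0.127 0.152] n [-0.028 -0.026 -0.022  0.025]
station_blue s [-0.062  0.081] y [-0.15  -0.125 -0.101] n [-0.03  -0.028 -0.024  0.022]
```

```bash
cat >> h.py <<'E'
U=np.array([.816,-.071,.574]);Y=np.array([.087,.996,0]);N=np.array([-.571,.050,.819])
CL={'red':np.array([.6105,.3271,.1062]),'blue':np.array([.5885,.0756,.1062])}
def tgt(c,s,n,M,y=0): return CL[c]+s*U+n*N+y*Y+.007*M[:,2]
E
python3 -c "
from h import *
p,M=st(); print('turn',turn(U,M)); way([(.5,-.2,.25),(.48,.05,.30),(.49,.31,.28),tgt('red',.012,.075,M)],p,M)"
```

```text
t 19.3 q [ 13.7   2.1  16.2 122.  -17.7  36.8 134.4] p [ 0.5131 -0.251   0.0968] rpy [-177.8   22.5 -177.4] z [ 0.384 -0.022 -0.923] x [-0.923 -0.042 -0.383] f [ 0.3 -0.7 -1.6] w 0.0299
turn 0.11926756506432971
[ 0.5  -0.2   0.25] shift [-0.049  0.046 -0.148] rows 3
[0.48 0.05 0.3 ] shift [-0.06   0.294 -0.207] rows 5
[0.49 0.31 0.28] shift [-0.072  0.554 -0.19 ] rows 5
[0.58015753 0.32984616 0.1680525 ] shift [-0.113  0.576 -0.053] rows 3
```

Call:
{"op": "move_arm", "data": {"steps": [[[-0.049,0.046,-0.148],0.04],[[-0.049,0.046,-0.148],0.08],[[-0.049,0.046,-0.148],0.12],[[-0.06,0.294,-0.207],0.12],[[-0.06,0.294,-0.207],0.12],[[-0.06,0.294,-0.207],0.12],[[-0.06,0.294,-0.207],0.12],[[-0.072,0.554,-0.19],0.12],[[-0.072,0.554,-0.19],0.12],[[-0.072,0.554,-0.19],0.12],[[-0.072,0.554,-0.19],0.12],[[-0.072,0.554,-0.19],0.12],[[-0.072,0.554,-0.19],0.12],[[-0.072,0.554,-0.19],0.12]], "squeeze": 25}}

```text
time_s: 21.05
tool_pos: [0.49, 0.3083, 0.2797]
tool_rot: [179.4, 22.6, 175.1]
force: [1.4, -0.4, -2.1]
grip_width: 0.029
```

Run:
```python
from h import *
p,M=st(); print('turn',turn(U,M)); way([tgt('red',.012,.075,M)],p,M)
C=cam("wrist"); save("w3",C[0])
for q in ("station_red","clips_red","red_cartridge","grey_cartridge_a"):
    for r in env.cut_out("wrist",q)[:2]:
        P=region(C,r["region"])
        if len(P)<30: continue
        Q=(P-CL['red'])@np.c_[U,Y,N]
        print(q,round(r["conf"],2),np.round(r["uv"]),'s',np.percentile(Q[:,0],[2,98]).round(3),'y',np.percentile(Q[:,1],[2,50,98]).round(3),'n',np.percentile(Q[:,2],[2,10,50,98]).round(3))
```

```text
t 21.05 q [-15.7  -3.1 -28.2 104.5  16.8  63.6  35.5] p [0.49   0.3083 0.2797] rpy [179.4  22.6 175.1] z [ 0.384 -0.023 -0.923] x [-0.92   0.079 -0.385] f [ 1.4 -0.4 -2.1] w 0.029
turn -0.0010425853140155225
[0.580158   0.3298358  0.16805295] shift [-0.038  0.028  0.137] rows 3
station_red 0.92 [356. 259.] s [-0.043  0.041] y [-0.015  0.02   0.023] n [-0.032 -0.03  -0.029  0.252]
red_cartridge 0.92 [316. 228.] s [-0.074  0.05 ] y [-0.044 -0.03  -0.016] n [0.203 0.231 0.26  0.277]
grey_cartridge_a 0.97 [253. 238.] s [-0.075  0.058] y [-0.101 -0.087 -0.073] n [0.004 0.008 0.014 0.017]
grey_cartridge_a 0.62 [171. 239.] s [-0.075  0.05 ] y [-0.182 -0.167 -0.156] n [0.001 0.006 0.014 0.016]
```

View pics/w3.png

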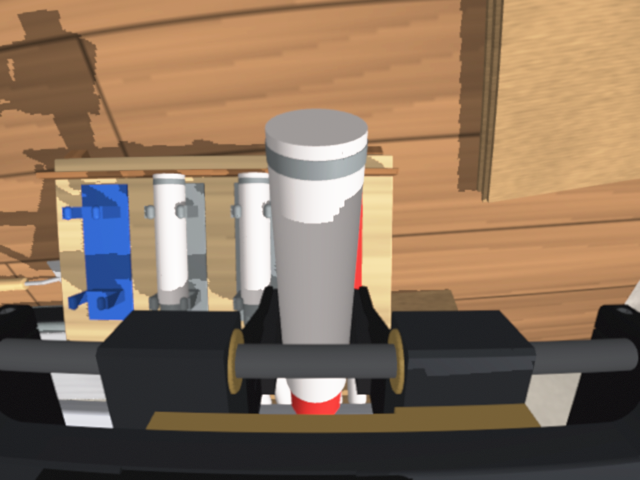

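The wrist view shows the red cartridge in the jaws, cap ahead at (317,400). The two greys are at (253,238) and (171,239), and the red base sits behind the held tube. The rack frame agrees to about 2 mm. I'll move to 75 mm out, then ease in with a light grip so the uphill clip pivots the tube.

Call:
{"op": "move_arm", "data": {"steps": [[[-0.015,0.012,0.05],0],[[-0.028,0.02,0.1],0],[[-0.038,0.026,0.137],0],[[-0.038,0.026,0.137],0],[[-0.038,0.026,0.137],0]]}}

```text
time_s: 21.92
tool_pos: [0.5796, 0.3296, 0.1696]
tool_rot: [179.3, 22.7, 175.1]
force: [0.4, -0.1, -1.7]
grip_width: 0.0293
```

Call:
{"op": "move_arm", "data": {"steps": [[[-0.001,0,0.005],0],[[-0.002,0,0.01],0],[[-0.003,0,0.015],0],[[-0.004,0,0.02],0],[[-0.005,0,0.025],0],[[-0.0065,0,0.03],0],[[-0.0075,0,0.035],0],[[-0.0085,0,0.04],0]], "squeeze": 6}}

```text
time_s: 22.92
tool_pos: [0.603, 0.3278, 0.1348]
tool_rot: [179.4, 22.7, 175.1]
force: [0.2, -0.3, -2.1]
grip_width: 0.0297
```

```bash
cat >> h.py <<'E'
def tube(col,names=("top","scene")):
    for n in names:
        C=cam(n)
        for r in env.cut_out(n,col+"_cartridge")[:1]:
            P=region(C,cv2.erode(r["region"].astype(np.uint8),np.ones((3,3)))>0)
            if len(P)<20: print(n,'few'); continue
            _,_,V=np.linalg.svd(P-P.mean(0),full_matrices=False); v=V[0]*np.sign(V[0][0]); Q=(P-CL[col])@np.c_[U,Y,N]
            print(n,col,round(r["conf"],2),np.round(r["uv"]),'elev',np.degrees(np.arcsin(v[2])).round(1),'s',np.percentile(Q[:,0],[2,98]).round(3),'y',np.median(Q[:,1]).round(3),'n',np.percentile(Q[:,2],[2,50,98]).round(3),len(P))
def rel(col,p,M): print('grip pt rack coords',((p-.007*M[:,2]-CL[col])@np.c_[U,Y,N]).round(4))
E
python3 -c "
from h import *
p,M=st(); rel('red',p,M); tube('red')"
```

```text
t 22.93 q [-16.2  16.3 -25.8 102.1  29.8  49.9  28.4] p [0.603  0.3278 0.1348] rpy [179.4  22.7 175.1] z [ 0.385 -0.022 -0.923] x [-0.919  0.078 -0.386] f [ 0.2 -0.3 -2.1] w 0.0297
grip pt rack coords [ 0.0117 -0.0001  0.0346]
top red 0.57 [404. 239.] elev -0.9 s [-0.147 -0.051] y -0.608 n [-0.083 -0.048 -0.009] 1929
scene red 0.82 [426. 216.] elev 26.0 s [-0.063  0.075] y -0.015 n [0.02  0.038 0.054] 187
```

The tube is pivoting as planned, now at about 26°. Continuing in to the clip mouths.

Call:
{"op": "move_arm", "data": {"steps": [[[-0.001,-0.001,0.005],0],[[-0.002,-0.002,0.009],0],[[-0.003,-0.002,0.013],0],[[-0.003,-0.002,0.013],0]]}}

```text
time_s: 23.62
tool_pos: [0.6108, 0.3241, 0.1246]
tool_rot: [179.5, 22.7, 175.1]
force: [-3.3, -2.1, 3.0]
grip_width: 0.0298
```

```bash
python3 -c "
from h import *
p,M=st(); rel('red',p,M); tube('red',('scene',))
C=cam('scene'); save('s4',cv2.resize(C[0][160:310,330:490],None,fx=4,fy=4,interpolation=cv2.INTER_CUBIC))"
```

```text
t 23.62 q [-16.   17.4 -25.3 102.   30.6  49.   28.2] p [0.6108 0.3241 0.1246] rpy [179.5  22.7 175.1] z [ 0.385 -0.024 -0.922] x [-0.919  0.079 -0.386] f [-3.3 -2.1  3. ] w 0.0298
grip pt rack coords [ 0.0125 -0.003   0.0216]
scene red 0.61 [427. 221.] elev 33.6 s [-0.068  0.077] y -0.017 n [0.018 0.028 0.038] 175
```

View pics/s4.png

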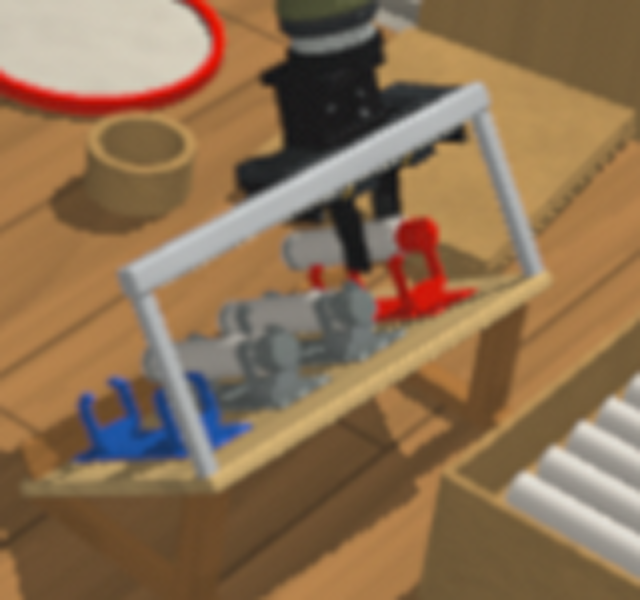

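Elevation is 33.6° and both mouths are touching. I'll tighten the grip and press home.

Call:
{"op": "move_arm", "data": {"steps": [[[0,-0.001,0],0],[[0,-0.001,0],0],[[0,-0.002,0],0],[[-0.001,-0.002,0.004],0],[[-0.002,-0.002,0.008],0],[[-0.0025,-0.002,0.012],0],[[-0.0035,-0.002,0.016],0],[[-0.004,-0.002,0.02],0],[[-0.0045,-0.002,0.022],0],[[-0.0045,-0.002,0.022],0]], "squeeze": 60}}

```text
time_s: 25.02
tool_pos: [0.623, 0.3229, 0.1046]
tool_rot: [179.3, 22.6, 175.2]
force: [4.5, 2.0, -8.5]
grip_width: 0.0287
```

```bash
python3 -c "
from h import *
p,M=st(); rel('red',p,M); tube('red',('scene',))"
```

```text
t 25.02 q [-16.1  19.6 -24.6 101.7  31.9  47.1  27.8] p [0.623  0.3229 0.1046] rpy [179.3  22.6 175.2] z [ 0.385 -0.021 -0.923] x [-0.92   0.078 -0.385] f [ 4.5  2.  -8.5] w 0.0287
grip pt rack coords [ 0.0111 -0.0032 -0.0019]
scene red 0.58 [431. 225.] elev 32.9 s [-0.073  0.075] y -0.015 n [-0.007  0.008  0.016] 139
```

Past the middle: the clips now draw the tube inward, so I'll follow them a few more millimetres.

Call:
{"op": "move_arm", "data": {"steps": [[[-0.0005,0,0.002],0],[[-0.001,0,0.004],0],[[-0.001,0,0.004],0],[[-0.001,0,0.004],0]]}}

```text
time_s: 25.62
tool_pos: [0.6236, 0.3229, 0.1039]
tool_rot: [179.5, 22.6, 175.2]
force: [-11.4, -2.8, 9.5]
grip_width: 0.0287
```

```bash
python3 -c "
from h import *
p,M=st(); rel('red',p,M); tube('red',('scene',))"
```

```text
t 25.62 q [-16.1  19.8 -24.6 101.6  32.   47.2  27.7] p [0.6236 0.3229 0.1039] rpy [179.5  22.6 175.2] z [ 0.384 -0.023 -0.923] x [-0.92   0.078 -0.385] f [-11.4  -2.8   9.5] w 0.0287
grip pt rack coords [ 0.0112 -0.0031 -0.0027]
scene red 0.75 [432. 227.] elev 32.8 s [-0.033  0.075] y -0.015 n [-0.004  0.005  0.013] 71
```

Bottomed on the saddle, with a firm push back. I'll ease off, release part-way and back out.

Call:
{"op": "move_arm", "data": {"steps": [[[0.0005,0,-0.003],0],[[0.0005,0,-0.003],0],[[0.0005,0,-0.003],0],[[0.0005,0,-0.003],0]], "hand": -0.25}}

```text
time_s: 26.22
tool_pos: [0.624, 0.3222, 0.1049]
tool_rot: [179.4, 22.7, 175.1]
force: [-0.1, -0.0, 0.3]
grip_width: 0.0531
```

Call:
{"op": "move_arm", "data": {"steps": [[[0,0,-0.015],0],[[0,0,-0.04],0],[[0,0,-0.08],0],[[0,0,-0.12],0],[[0,0,-0.12],0]]}}

```text
time_s: 26.85
tool_pos: [0.5779, 0.3278, 0.2215]
tool_rot: [179.1, 23.1, 175.2]
force: [-0.3, -0.3, 0.4]
grip_width: 0.0541
```

Run:
```python
from h import *
p,M=st(); tube('red',('scene','wrist'))
C=cam('wrist'); save('w5',C[0])
for r in env.cut_out('wrist','grey_cartridge_a')[:2]:
    P=region(C,cv2.erode(r["region"].astype(np.uint8),np.ones((3,3)))>0); Q=(P-CL['red'])@np.c_[U,Y,N]; print('grey y',np.percentile(Q[:,1],[2,50,98]).round(3),'s',np.percentile(Q[:,0],[2,98]).round(3),'n',np.percentile(Q[:,2],[2,50,98]).round(3))
```

```text
t 26.85 q [-14.7   9.2 -28.   99.7  24.2  57.3  33. ] p [0.5779 0.3278 0.2215] rpy [179.1  23.1 175.2] z [ 0.392 -0.017 -0.92 ] x [-0.917  0.077 -0.392] f [-0.3 -0.3  0.4] w 0.0541
scene red 0.65 [422. 225.] elev 32.9 s [-0.065  0.074] y -0.017 n [-0.003  0.006  0.014] 119
wrist red 0.87 [316. 215.] elev 34.7 s [-0.074  0.067] y -0.003 n [0.007 0.014 0.017] 7746
grey y [-0.18  -0.165 -0.156] s [-0.074  0.057] n [-0.     0.013  0.016]
grey y [-0.098 -0.084 -0.073] s [-0.074  0.065] n [0.004 0.014 0.017]
```

View pics/w5.png

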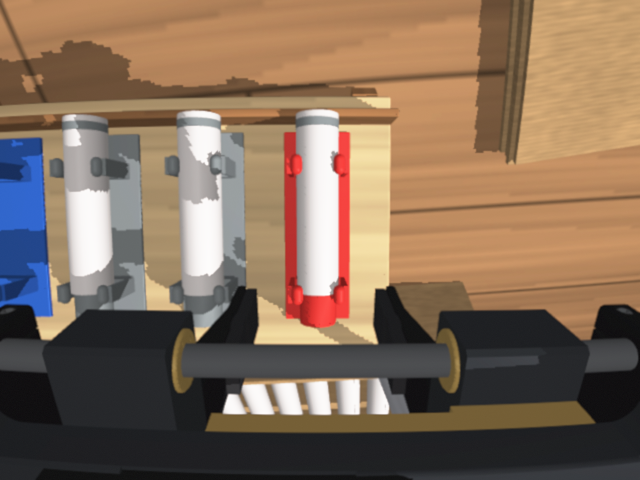

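Red is seated: it lies at (316,215) between all four red jaws, and its height and position along the slope match the greys. Now for blue.

```bash
python3 -c "
from h import *
p,M=st(); print('turn',turn(CR,M)); way([(.49,.3,.28),(.49,.05,.28),(.5,-.25,.24),(.519,-.337,.14)],p,M)"
```

```text
t 27.15 q [-14.7   9.6 -27.8 100.   24.3  57.3  33. ] p [0.5773 0.3244 0.2143] rpy [179.5  22.6 175.1] z [ 0.383 -0.023 -0.923] x [-0.92   0.078 -0.384] f [ 0.3  0.1 -0.1] w 0.0543
turn -0.116003946275395
[0.49 0.3  0.28] shift [ 0.053 -0.031 -0.094] rows 2
[0.49 0.05 0.28] shift [ 0.034 -0.28  -0.088] rows 4
[ 0.5  -0.25  0.24] shift [ 0.016 -0.579 -0.04 ] rows 5
[ 0.519 -0.337  0.14 ] shift [ 0.031 -0.665  0.062] rows 3
```

Call:
{"op": "move_arm", "data": {"steps": [[[0.053,-0.031,-0.094],0],[[0.053,-0.031,-0.094],0],[[0.034,-0.28,-0.088],-0.05],[[0.034,-0.28,-0.088],-0.1],[[0.034,-0.28,-0.088],-0.116],[[0.034,-0.28,-0.088],-0.116],[[0.016,-0.579,-0.04],-0.116],[[0.016,-0.579,-0.04],-0.116],[[0.016,-0.579,-0.04],-0.116],[[0.016,-0.579,-0.04],-0.116],[[0.016,-0.579,-0.04],-0.116],[[0.031,-0.665,0.062],-0.116],[[0.031,-0.665,0.062],-0.116],[[0.031,-0.665,0.062],-0.116],[[0.031,-0.665,0.062],-0.116],[[0.031,-0.665,0.062],-0.116],[[0.031,-0.665,0.062],-0.116]], "hand": -1}}

```text
time_s: 29.28
tool_pos: [0.5205, -0.3359, 0.142]
tool_rot: [-177.8, 22.8, -177.5]
force: [-0.3, 0.8, -1.0]
grip_width: 0.087
```

Run:
```python
from h import *
p,M=st(); C=cam("wrist")
for r in env.cut_out("wrist","blue_cartridge")[:3]:
    P=region(C,cv2.erode(r["region"].astype(np.uint8),np.ones((3,3)))>0)
    if len(P)>50: print(round(r["conf"],2),np.round(r["uv"]),fitcyl(P),np.median(P,0).round(3))
print('turn',turn(CR,M)); way([(.519,-.337,.0276)],p,M)
```

```text
t 29.27 q [ 16.4   5.7  22.6 112.7 -21.7  45.  143.7] p [ 0.5205 -0.3359  0.142 ] rpy [-177.8   22.8 -177.5] z [ 0.388 -0.022 -0.921] x [-0.921 -0.04  -0.387] f [-0.3  0.8 -1. ] w 0.087
0.9 [323. 134.] (array([-0.3365409 ,  0.02405652,  0.03498607]), array([0.42865683, 0.57027841])) [ 0.478 -0.337  0.048]
0.36 [394. 336.] (array([ 0.40741891, -3.15606328,  0.02516071]), array([0.70703657, 0.71383129])) [ 0.709 -0.256  0.015]
turn 0.0023000146062178138
[ 0.519  -0.337   0.0276] shift [0.046 0.003 0.105] rows 2
```

Call:
{"op": "move_arm", "data": {"steps": [[[0.024,0.001,0.05],0],[[0.04,0.002,0.085],0],[[0.046,0.003,0.105],0],[[0.046,0.003,0.105],0],[[0.046,0.003,0.105],0]]}}

```text
time_s: 30.0
tool_pos: [0.5181, -0.3386, 0.0269]
tool_rot: [-177.7, 22.7, -177.6]
force: [-0.2, -0.3, 0.7]
grip_width: 0.0872
```

```bash
python3 -c "
from h import *
p,M=st()"
```

```text
t 30.0 q [ 27.6  14.8  11.6 117.4 -30.3  32.5 153.7] p [ 0.5181 -0.3386  0.0269] rpy [-177.7   22.7 -177.6] z [ 0.387 -0.023 -0.922] x [-0.922 -0.038 -0.386] f [-0.2 -0.3  0.7] w 0.0872
```

Call:
{"op": "move_arm", "data": {"steps": [[[0,0,0],0],[[0,0,0],0],[[0,0,0],0],[[0,0,0],0],[[0,0,0],0],[[0,0,0],0],[[0,0,0],0],[[0,0,0],0],[[-0.01,0,-0.023],0],[[-0.019,0,-0.046],0],[[-0.027,0,-0.065],0],[[-0.027,0,-0.065],0]], "hand": 1, "squeeze": 20}}

```text
time_s: 31.5
tool_pos: [0.5181, -0.3366, 0.0974]
tool_rot: [-177.7, 22.8, -177.6]
force: [0.0, 0.0, -1.2]
grip_width: 0.0296
```

```bash
python3 -c "
from h import *
p,M=st(); print('turn',turn(U,M)); way([(.51,-.3,.25),(.49,-.1,.28),(.47,.065,.28),tgt('blue',.012,.075,M,-.003)],p,M)"
```

```text
t 31.5 q [ 25.1   8.6  13.7 115.  -23.6  39.8 146.2] p [ 0.5181 -0.3366  0.0974] rpy [-177.7   22.8 -177.6] z [ 0.388 -0.025 -0.921] x [-0.921 -0.038 -0.387] f [ 0.   0.  -1.2] w 0.0296
turn 0.11649664452282364
[ 0.51 -0.3   0.25] shift [-0.053  0.031 -0.145] rows 3
[ 0.49 -0.1   0.28] shift [-0.054  0.23  -0.185] rows 4
[0.47  0.065 0.28 ] shift [-0.042  0.396 -0.197] rows 3
[0.55792263 0.07533639 0.16806399] shift [-0.08   0.408 -0.06 ] rows 3
```

```bash
python3 -c "
from srch import *
q=q0
from h import way,turn as _t
p,A=F(q)
W=[(.52,-.3,.25),(.51,-.1,.25),(.505,.065,.23)]
q=go(q,W,(.816,-.071,.574)); p,A=F(q); print(q.round(0),p.round(3),A[:,2].round(3))
way(W)"
```

```text
[ 10. -17. -20. 121.  -0.  53.  75.] [0.505 0.065 0.23 ] [ 0.387 -0.035 -0.921]
t 31.5 q [ 25.1   8.6  13.7 115.  -23.6  39.8 146.2] p [ 0.5181 -0.3366  0.0974] rpy [-177.7   22.8 -177.6] z [ 0.388 -0.025 -0.921] x [-0.921 -0.038 -0.387] f [ 0.   0.  -1.2] w 0.0296
[ 0.52 -0.3   0.25] shift [-0.062  0.031 -0.141] rows 3
[ 0.51 -0.1   0.25] shift [-0.061  0.231 -0.15 ] rows 4
[0.505 0.065 0.23 ] shift [-0.055  0.397 -0.137] rows 3
```

Call:
{"op": "move_arm", "data": {"steps": [[[-0.062,0.031,-0.141],0.04],[[-0.062,0.031,-0.141],0.08],[[-0.062,0.031,-0.141],0.116],[[-0.061,0.231,-0.15],0.116],[[-0.061,0.231,-0.15],0.116],[[-0.061,0.231,-0.15],0.116],[[-0.061,0.231,-0.15],0.116],[[-0.055,0.397,-0.137],0.116],[[-0.055,0.397,-0.137],0.116],[[-0.055,0.397,-0.137],0.116],[[-0.055,0.397,-0.137],0.116],[[-0.055,0.397,-0.137],0.116]], "squeeze": 25}}

```text
time_s: 33.0
tool_pos: [0.5047, 0.0649, 0.2285]
tool_rot: [179.4, 22.6, 175.1]
force: [0.7, -0.4, -1.9]
grip_width: 0.0294
```

Run:
```python
from h import *
p,M=st(); print('turn',turn(U,M)); way([tgt('blue',.012,.075,M,-.003)],p,M); print('-N 10mm',(M.T@(-.01*N)).round(4))
C=cam("wrist")
for q in ("grey_cartridge_a","blue_cartridge","station_blue"):
    for r in env.cut_out("wrist",q)[:2]:
        P=region(C,cv2.erode(r["region"].astype(np.uint8),np.ones((3,3)))>0)
        if len(P)<30: continue
        Q=(P-CL['blue'])@np.c_[U,Y,N]
        print(q,round(r["conf"],2),np.round(r["uv"]),'s',np.percentile(Q[:,0],[2,98]).round(3),'y',np.percentile(Q[:,1],[2,50,98]).round(3),'n',np.percentile(Q[:,2],[2,10,50,98]).round(3))
```

```text
t 33.0 q [  8.3 -15.  -19.9 120.2   1.   52.1  72.8] p [0.5047 0.0649 0.2285] rpy [179.4  22.6 175.1] z [ 0.384 -0.023 -0.923] x [-0.92   0.079 -0.384] f [ 0.7 -0.4 -1.9] w 0.0294
turn -0.0016444536380191303
[0.55789326 0.07535141 0.16805131] shift [-0.025  0.014  0.076] rows 2
-N 10mm [-0.0021 -0.0001  0.0098]
grey_cartridge_a 0.98 [530. 250.] s [-0.074  0.058] y [0.15  0.159 0.173] n [0.001 0.006 0.014 0.017]
grey_cartridge_a 0.82 [434. 240.] s [-0.074  0.035] y [0.066 0.077 0.092] n [0.004 0.008 0.014 0.017]
blue_cartridge 0.83 [314. 232.] s [-0.069  0.048] y [-0.032 -0.019 -0.005] n [0.143 0.173 0.202 0.217]
blue_cartridge 0.72 [112.  27.] s [-0.196 -0.163] y [-0.187 -0.169 -0.157] n [0.016 0.019 0.029 0.043]
```

Call:
{"op": "move_arm", "data": {"steps": [[[-0.013,0.008,0.04],0],[[-0.025,0.013,0.076],0],[[-0.025,0.013,0.076],0],[[-0.025,0.013,0.076],0]]}}

```text
time_s: 33.7
tool_pos: [0.558, 0.0752, 0.1694]
tool_rot: [179.4, 22.7, 175.1]
force: [0.1, -0.0, -1.5]
grip_width: 0.0293
```

Call:
{"op": "move_arm", "data": {"steps": [[[-0.001,0,0.005],0],[[-0.002,0,0.01],0],[[-0.003,0,0.015],0],[[-0.004,0,0.02],0],[[-0.005,0,0.025],0],[[-0.0065,0,0.03],0],[[-0.0075,0,0.035],0],[[-0.0085,0,0.04],0]], "squeeze": 6}}

```text
time_s: 34.7
tool_pos: [0.5812, 0.074, 0.1349]
tool_rot: [179.4, 22.7, 175.1]
force: [-2.0, -1.0, -1.5]
grip_width: 0.0298
```

```bash
python3 -c "
from h import *
p,M=st(); rel('blue',p,M); tube('blue',('scene',))"
```

```text
t 34.7 q [  9.2   0.9 -23.1 118.2  10.8  39.7  64.4] p [0.5812 0.074  0.1349] rpy [179.4  22.7 175.1] z [ 0.385 -0.022 -0.923] x [-0.92   0.078 -0.385] f [-2.  -1.  -1.5] w 0.0298
grip pt rack coords [ 0.0121 -0.0023  0.0345]
scene blue 0.83 [196. 299.] elev -0.8 s [-0.263 -0.234] y -0.429 n [0.059 0.074 0.091] 390
```

Call:
{"op": "move_arm", "data": {"steps": [[[-0.001,-0.001,0.005],0],[[-0.002,-0.002,0.009],0],[[-0.003,-0.002,0.013],0],[[-0.003,-0.002,0.013],0]]}}

```text
time_s: 35.3
tool_pos: [0.5892, 0.0727, 0.1246]
tool_rot: [179.3, 22.7, 175.2]
force: [-0.9, 2.2, -1.2]
grip_width: 0.0296
```

Run:
```python
from h import *
p,M=st(); rel('blue',p,M)
C=cam('scene')
for r in env.cut_out('scene','blue_cartridge')[:4]:
    P=region(C,cv2.erode(r["region"].astype(np.uint8),np.ones((3,3)))>0)
    if len(P)<20: continue
    _,_,V=np.linalg.svd(P-P.mean(0),full_matrices=False); v=V[0]*np.sign(V[0][0]); Q=(P-CL['blue'])@np.c_[U,Y,N]
    print(round(r["conf"],2),np.round(r["uv"]),'elev',np.degrees(np.arcsin(v[2])).round(1),'s',np.percentile(Q[:,0],[2,98]).round(3),'y',np.median(Q[:,1]).round(3),'n',np.percentile(Q[:,2],[2,50,98]).round(3))
save('s6',cv2.resize(C[0][190:320,310:470],None,fx=4,fy=4,interpolation=cv2.INTER_CUBIC))
```

```text
t 35.3 q [  9.2   2.6 -22.9 118.   11.9  38.3  63.8] p [0.5892 0.0727 0.1246] rpy [179.3  22.7 175.2] z [ 0.386 -0.021 -0.922] x [-0.919  0.077 -0.386] f [-0.9  2.2 -1.2] w 0.0296
grip pt rack coords [ 0.0128 -0.0029  0.0214]
0.82 [270. 274.] elev -0.4 s [-0.271 -0.163] y -0.197 n [0.01  0.05  0.092]
0.77 [198. 300.] elev -1.5 s [-0.263 -0.234] y -0.423 n [0.058 0.075 0.09 ]
0.57 [364. 251.] elev 34.3 s [-0.063  0.079] y -0.018 n [0.019 0.029 0.037]
```

View pics/s6.png

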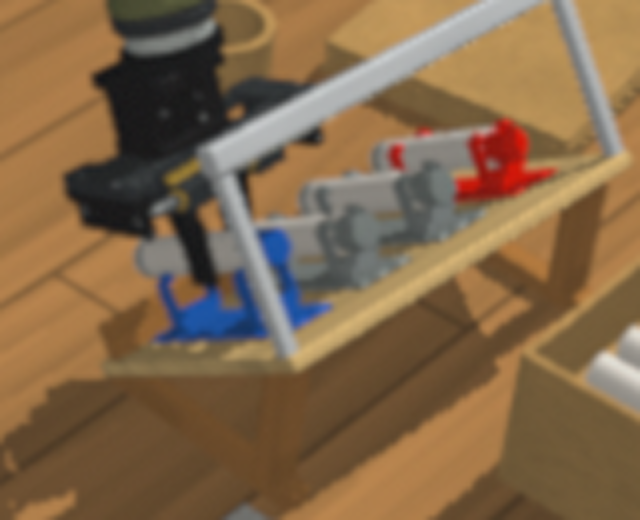

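Blue is aligned at 34.3° over the mouths of its clips, and red sits level with the greys. I'll tighten and press home.

Call:
{"op": "move_arm", "data": {"steps": [[[0,0.001,0],0],[[0,0.001,0],0],[[0,0.001,0],0],[[-0.001,0.001,0.004],0],[[-0.002,0.001,0.008],0],[[-0.0025,0.001,0.012],0],[[-0.0035,0.001,0.016],0],[[-0.004,0.001,0.02],0],[[-0.0045,0.001,0.023],0],[[-0.0055,0.001,0.026],0],[[-0.0055,0.001,0.026],0]], "squeeze": 60}}

```text
time_s: 36.78
tool_pos: [0.6016, 0.0716, 0.1015]
tool_rot: [179.5, 22.4, 175.2]
force: [-10.4, 1.1, 4.1]
grip_width: 0.0285
```

```bash
python3 -c "
from h import *
p,M=st(); rel('blue',p,M)"
```

```text
t 36.77 q [  8.7   6.1 -22.6 117.4  14.8  36.3  61.6] p [0.6016 0.0716 0.1015] rpy [179.5  22.4 175.2] z [ 0.381 -0.023 -0.924] x [-0.921  0.078 -0.381] f [-10.4   1.1   4.1] w 0.0285
grip pt rack coords [ 0.0098 -0.0029 -0.0047]
```

Bottomed, pressing back with about 10 N. Easing off, releasing and backing out.

Call:
{"op": "move_arm", "data": {"steps": [[[0.0005,0,-0.002],0],[[0.0005,0,-0.002],0],[[0.0005,0,-0.002],0],[[0.0005,0,-0.002],0]], "hand": -0.25}}

```text
time_s: 37.28
tool_pos: [0.603, 0.0716, 0.1045]
tool_rot: [179.4, 22.7, 175.1]
force: [-0.3, 0.5, 0.1]
grip_width: 0.0529
```

Call:
{"op": "move_arm", "data": {"steps": [[[0,0,-0.015],0],[[0,0,-0.04],0],[[0,0,-0.08],0],[[0,0,-0.12],0],[[0,0,-0.12],0]]}}

```text
time_s: 37.9
tool_pos: [0.5579, 0.0753, 0.2203]
tool_rot: [179.3, 23.2, 175.2]
force: [0.2, -0.1, 0.6]
grip_width: 0.0542
```

Run:
```python
from h import *
p,M=st(); C=cam('wrist'); save('w7',C[0])
for n in ('wrist','top'):
  C=cam(n)
  for q in ('blue_cartridge','red_cartridge','grey_cartridge_a'):
    for r in env.cut_out(n,q)[:3]:
      P=region(C,cv2.erode(r["region"].astype(np.uint8),np.ones((3,3)))>0)
      if len(P)<30: continue
      _,_,V=np.linalg.svd(P-P.mean(0),full_matrices=False); v=V[0]*np.sign(V[0][0]); Q=(P-CL['blue'])@np.c_[U,Y,N]
      print(n,q,round(r["conf"],2),np.round(r["uv"]),'elev',np.degrees(np.arcsin(v[2])).round(1),'s',np.percentile(Q[:,0],[2,98]).round(3),'y',np.percentile(Q[:,1],[2,50,98]).round(3),'n',np.percentile(Q[:,2],[2,50,98]).round(3))
```

```text
t 37.9 q [ 10.   -7.5 -22.8 115.4   4.5  49.4  69.8] p [0.5579 0.0753 0.2203] rpy [179.3  23.2 175.2] z [ 0.393 -0.022 -0.919] x [-0.916  0.077 -0.393] f [ 0.2 -0.1  0.6] w 0.0542
wrist blue_cartridge 0.65 [315. 211.] elev 34.6 s [-0.072  0.069] y [-0.016 -0.003  0.01 ] n [0.007 0.014 0.016]
wrist red_cartridge 0.78 [630. 221.] elev 36.5 s [-0.074  0.063] y [0.233 0.235 0.243] n [-0.004  0.007  0.014]
wrist red_cartridge 0.39 [542. 208.] elev 34.9 s [-0.074  0.062] y [0.15  0.159 0.173] n [-0.     0.014  0.017]
wrist grey_cartridge_a 0.83 [431. 210.] elev 34.8 s [-0.074  0.067] y [0.066 0.077 0.092] n [0.003 0.014 0.017]
wrist grey_cartridge_a 0.63 [542. 210.] elev 34.8 s [-0.074  0.062] y [0.15  0.159 0.173] n [-0.     0.014  0.017]
wrist grey_cartridge_a 0.25 [613. 273.] elev 34.7 s [-0.046  0.054] y [0.227 0.229 0.238] n [-0.022  0.001  0.017]
top blue_cartridge 0.97 [342. 290.] elev -0.5 s [-0.272 -0.165] y [-0.213 -0.188 -0.163] n [0.02  0.061 0.097]
top blue_cartridge 0.47 [279. 199.] elev 38.1 s [0.001 0.048] y [-0.013 -0.001  0.011] n [0.006 0.014 0.02 ]
top red_cartridge 0.77 [187. 203.] elev 35.0 s [-0.072  0.046] y [0.238 0.249 0.261] n [0.003 0.014 0.02 ]
top red_cartridge 0.61 [156. 316.] elev 0.8 s [-0.324 -0.247] y [0.259 0.307 0.348] n [0.089 0.122 0.152]
top red_cartridge 0.55 [214. 205.] elev 34.7 s [-0.072  0.044] y [0.154 0.165 0.177] n [0.005 0.014 0.02 ]
top grey_cartridge_a 0.82 [214. 206.] elev 34.6 s [-0.068  0.047] y [0.155 0.165 0.177] n [0.006 0.015 0.02 ]
top grey_cartridge_a 0.57 [247. 199.] elev 35.8 s [-0.063  0.048] y [0.072 0.083 0.094] n [0.008 0.013 0.019]
```

View pics/w7.png

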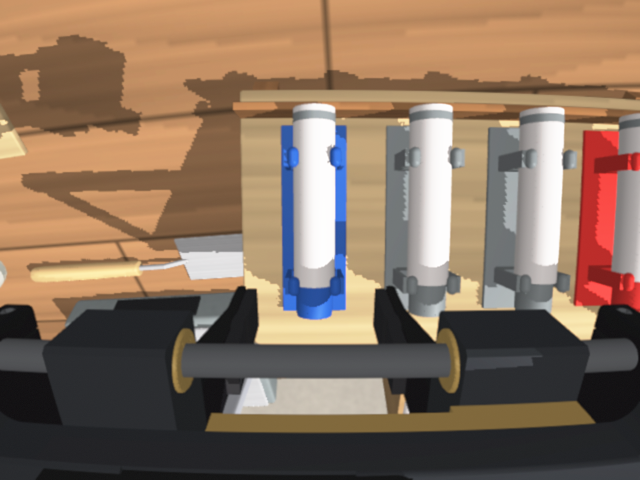

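Blue lies at (315,210) between all four blue jaws, cap uphill, with the same height and slope as the greys. The gripper is open and clear, so I'll hand in.

```bash
python3 -c "
from cell import env
print(env.get_obs()['force'].round(1)); print(env.sign_off())"
```

```text
[-0.5  0.2  0.4]
the job is handed in; nothing more can be done
None
```

Both cartridges are snapped into the spring clips of their own colour, cap end uphill and let go. I handed the job in at about 38 s with the gripper clear and touching nothing.

- **Tilt:** the moves only allow turning about the tool's axis, so I tilted the tool to about 22.5° by pulling against the arm's reach and joint limits in free space. That kept the gripper body clear of the light bar.
- **Placing:** I carried each tube over level. With a light grip, the clips swung it up to the rack's slope. Then I gripped hard and pressed until it bottomed, with roughly 10 to 15 N coming back.

**Last checks:**

| Check (wrist camera) | Red | Blue | Greys |
|---|---|---|---|
| Slope | 34.7° | 34.6° | about 34.8° |
| Top above the clips point | 14 mm | 14 mm | 14 mm |
| Position along the slope | same as greys | about 2 mm uphill of greys | reference |

- **Disagreements:** the scene camera read red's slope as about 33°, but its depth fit was off for the greys in the same way. The networks also confused the look-alike tubes and a grey with the real cartridges; I set those detections aside by position.
- **Other things:** the greys stayed in their clips, and I saw nothing else on the table disturbed.

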